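# Set up two keyed sand-casting flasks on their boards

## Robot

A 7-joint arm with a two-finger parallel gripper is mounted at the origin on a cart in front of the work surface, level with it; the furniture and walls round the work are solid. World frame = base frame: x ahead of the robot, y to its left, z up, the work surface at z = 0. Lengths are in mm, angles in degrees, forces in N, time in s.
With the tool pointing down it reaches from about 425 to 1025 mm from the base axis. Payload 3.6 kg.
Tool frame: the origin (TCP) lies between the finger pads; the fingertips stand 11 mm ahead of it and the grasp point (between the pads) lies 8 mm behind it; z points along the fingers, y is the direction in which the jaws open and shut (so a half turn about z gives the same grasp; the last joint's range is limited). The gripper opens to 85 mm and grips with 20 to 120 N. Pads are 22 mm wide; open, the fingers measure 114 mm over their backs; the gripper's body (76 mm by 85 mm) begins 54 mm behind the grasp point. The pads swing forward as they close: fully open they stand 13 mm farther back than shut.
Start: joints at [-70.846, 33.873, 2.773, 92.16, -1.908, 54.013, -1.931], TCP at [300.777, 659.669, 242.302] pointing down, gripper open.
Joint ranges: [-153.93, 153.93], [-27.13, 128.08], [-72.61, 78.16], [10.71, 143.7], [-87.88, 267.88], [4.46, 118.87], [-176.78, 176.78]. Speed limits (degrees/s): [147.25, 147.25, 180, 180, 180, 180, 180].

## Interface

Orientations are given as a 3x3 rotation matrix whose columns are the frame's x, y, z axes.
In Python, from plant import r gives the robot as it stands.
- The arm moves only by the tool send_rows, never from a script. Its argument "increments" is a list of rows, each a list of 3 entries, a list of its own where there are three numbers: the gripper's target within -1 to 1 (fully open at 1, half-way at 0, shut at -1), then the shift along the world's x, y, z as a fraction of full scale, then the turn about the world's z as a fraction of full scale. In form: [[claw, [tx, ty, tz], spin], ...]. A call has 1 to 8 rows; each row shifts and turns the commanded pose from where the row before left it; what a row does not reach is not made up. Full scale, the value 1, is 100 cm for a shift and 120 degrees for a turn. A row lasts 1/10 s, in which the tool goes at most 50 mm and 8.59 degrees, less where a joint would pass 70% of its speed; a pose out of reach is approached as far as the arm can. A call with a number of a shift or a turn outside -1 to 1 is refused whole. A call with a gripper value outside its range is refused whole. The fingers move at their own pace and stop on an object; the grip force is fixed at half the most. Time passes only in rows, so rows that do not move let the fingers close. It gives the time, the measured TCP pose, the force and the opening at its end, in the units of the state.
- r.get_obs(): the state, without advancing time (a new reading comes with each control period).
- r.get_image(name): name is "scene" or "top"; returns the picture (480x640x3 uint8, blue, green, red); there is no depth.
- r.camera_info(name): a dict with "mtx" (3x3 intrinsics, pixels), "T" (4x4, takes a point from camera to world coordinates). Camera axes: x right, y down, z forward; pixel columns grow to the right and rows downward; lengths in mm; the calibration is good to about 2 mm. A picture is of the moment at which its call begins. camera_info takes no time and is no camera call.
- r.close_job(): hands the job in, once; it reports no verdict.
The state is a dict: "time_s": time; "joint_positions": joint angles; "joint_vel": joint speeds; "tau": joint torques, N m; "tool_pos": TCP position; "tcp_rot": TCP orientation; "contact_force": force on the tool from outside, world axes, zero at the start; "torque": the same for the moment, N m; "gripper_width": opening from 0.0 (shut) to 1.0 (fully open).
Only numpy, scipy, OpenCV 4.12 (cv2) and the standard library are available. Lean on these libraries where they do the work, as an engineer would, in place of code of your own. Each camera call takes 0.05 s, during which the arm holds its last target.

## Task

Set up the two sand-casting flasks ready for ramming, each on its own board so that the two alloys stay apart: the large aluminium flask in the middle of the white honeycomb board, the small brass flask in the middle of the steel bench block. For each, stand the lower frame on the board with its lip and key up, then put the upper frame of the same metal on it, turned so that its notch takes the key and it sits fully down. Leave the two plaster-filled copper casting cups standing where they are.

Things in the scene. Friction and masses are not known exactly. Their poses are not given: they have to be found in the camera images.
- alu_lower_mid (a point): Silver-grey aluminium lower frame (large flask), loose ring, OD 60, bore 46, 24 mm high to its rim, 110 g. Inside the rim stands a tapered lip, OD 51, 5 high. At one side a key with a red line, 8 wide (5 at its top), reaches 38 mm from the axis and 8 above the rim. Point: on the axis, 12 mm above the underside; z up, x towards the key. Grasp across the outer wall along y.
- alu_upper_mid (a point): Silver-grey aluminium upper frame (large flask), loose ring, OD 60, 34 mm high, 140 g; recess below, 54 wide, 10 deep, for the lip. At one side, under a red line, a notch 11 wide, 10 high in a fork 21 wide reaching 39 from the axis. Point: axis, 17 above the underside; z up, x towards notch; seated: 29 above the lower's point, x alike. Play 1.5 mm, 3 deg; lead-in 3 mm. Grasp across along y.
- brass_lower_mid (a point): Yellow brass lower frame (small flask), loose ring, OD 45, bore 32, 20 mm high to its rim, 130 g. Inside the rim stands a tapered lip, OD 37, 5 high. At one side a key with a red line, 8 wide (5 at its top), reaches 30.5 mm from the axis and 8 above the rim. Point: on the axis, 10 mm above the underside; z up, x towards the key. Grasp across the outer wall along y.
- brass_upper_mid (a point): Yellow brass upper frame (small flask), loose ring, OD 45, 28 mm high, 170 g; recess below, 40 wide, 10 deep, for the lip. At one side, under a red line, a notch 11 wide, 10 high in a fork 21 wide reaching 31.5 from the axis. Point: axis, 14 above the underside; z up, x towards notch; seated: 24 above the lower's point, x alike. Play 1.5 mm, 3 deg; lead-in 3 mm. Grasp across along y.
- honeycomb_board_top (a point): White ceramic honeycomb soldering board with a grid of small dark holes, 130 x 130 x 13 mm, lying fixed on the bench. This point is the centre of its flat top face, 13 mm above the bench; z up, x and y along its edges.
- bench_block_top (a point): Plain polished steel bench block, 110 x 110 x 16 mm, lying fixed on the bench. This point is the centre of its flat top face, 16 mm above the bench; z up, x and y along its edges.
- casting_cup_1: Bystander: brown copper casting cup filled with white plaster on a black rubber foot, 50 x 60 x 37 mm, loose. Origin at the foot's underside, near its middle. Stands between and behind the work. Not to be moved.
- casting_cup_2: Bystander: a second such cup, spattered with plaster, 49 x 58 x 39 mm, loose. Origin at the foot's underside, near its middle. Stands at the right of the work. Not to be moved.
There are look-alikes about, which are no part of the job. Leave any pink look-alike of the part that bears brass_lower_mid alone.

How it is judged:
By the outcome, as a careful person would: the job done as asked, in the order asked, and still so for the second after the job is handed in, with the robot touching nothing.
It also fails if it takes over 106 s, if anything falls off the work surface, if the arm or the gripper's body presses on something with over 40 N, if the wrist force passes 120 N, or if a joint passes its speed limit or range.

## Working session

There is one attempt and no reset: what is moved stays moved. The work goes in short steps, Python scripts to look and compute and a tool call to move; the robot and the scene stay as the last step left them, time stands still between calls to the robot, and variables do not carry over. Pictures are saved under pics/ and viewed, and the job is handed in when it is done.

Besides the shell and the picture viewer there is one more tool, called after "Call:" by a JSON object that holds its "fn" and its "kwargs", one argument or row to a line. send_rows: Moves the arm, as the interface text tells. Its arguments: {"type":"object","properties":{"increments":{"type":"array","items":{"type":"array"}}},"required":["increments"]}

```bash
ls; mkdir -p pics
python3 - <<'E'
from plant import r
import cv2
print(r.get_obs())
for n in("scene","top"):
    cv2.imwrite(f"pics/{n}0.png",r.get_image(n)); print(n,r.camera_info(n))
E
```

```text
pics
{'time_s': 0.0, 'joint_positions': array([-70.84696671,  33.92524792,   2.76644407,  92.23738539,
        -1.90754343,  54.0115538 ,  -1.93166781]), 'joint_vel': array([-0.02008817, -0.00428525, -0.09689645,  0.05755556,  0.09715922,
        0.04546457, -0.08718008]), 'tau': array([ 1.27086023e-04, -5.48688269e+01,  1.54678065e+00, -1.98123139e+01,
        9.45444626e-03,  8.66543414e-03,  3.72720436e-06]), 'tool_pos': array([300.42003696, 658.9401087 , 241.14013439]), 'tcp_rot': array([[-9.09922256e-01,  4.14778043e-01, -8.14296872e-04],
       [ 4.14778824e-01,  9.09919882e-01, -2.08228644e-03],
       [-1.22741780e-04, -2.23247187e-03, -9.99997500e-01]]), 'contact_force': array([ 0.03961971,  0.25221798, -0.37263786]), 'torque': array([-0.01043467, -0.03242684, -0.01160189]), 'gripper_width': 1.0010942232242708}
scene {'mtx': array([[508.8365215 ,   0.        , 319.42533302],
       [  0.        , 508.8365215 , 232.03285478],
       [  0.        ,   0.        ,   1.        ]]), 'T': array([[ 7.33662929e-01, -5.24524921e-01,  4.31986475e-01,
         1.38663211e+02],
       [-6.79475390e-01, -5.59551632e-01,  4.74568399e-01,
        -4.85612103e+02],
       [-7.20421501e-03, -6.41697420e-01, -7.66924064e-01,
         7.84030394e+02],
       [ 0.00000000e+00,  0.00000000e+00,  0.00000000e+00,
         1.00000000e+00]])}
top {'mtx': array([[595.67013606,   0.        , 314.34128529],
       [  0.        , 595.67013606, 246.68501348],
       [  0.        ,   0.        ,   1.        ]]), 'T': array([[ 7.62069119e-02, -9.73953565e-01,  2.13557861e-01,
         2.52680090e+02],
       [-9.97081312e-01, -7.54304999e-02,  1.17939158e-02,
        -6.35595373e+01],
       [ 4.62204994e-03, -2.13833330e-01, -9.76859224e-01,
         1.42326024e+03],
       [ 0.00000000e+00,  0.00000000e+00,  0.00000000e+00,
         1.00000000e+00]])}
```

View pics/scene0.png

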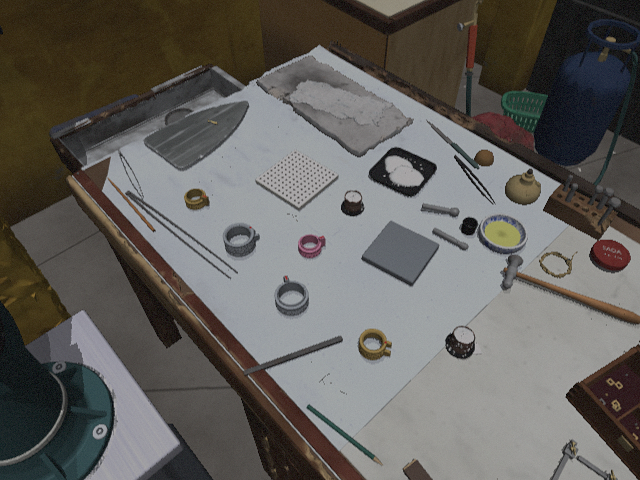

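View pics/top0.png

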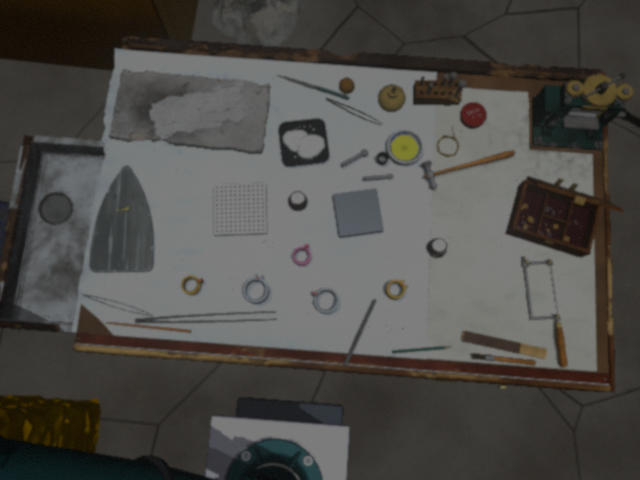

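The top view shows two silver rings at (257,290) and (325,300), two brass rings at (192,285) and (396,289), and one pink look-alike at (301,255) to leave alone. The boards are at (240,208) for white honeycomb and (358,213) for steel. Next I enlarge to tell uppers from lowers.

Run:
```python
import cv2,numpy as np
s=cv2.imread("pics/scene0.png"); t=cv2.imread("pics/top0.png")
def c(im,u,v,h=30,k=6): return cv2.resize(im[v-h:v+h,u-h:u+h],None,fx=k*30/h*1.1,fy=k*30/h*1.1,interpolation=cv2.INTER_CUBIC)[:390,:390]
a=np.hstack([c(s,195,199),c(s,240,240)]);b=np.hstack([c(s,292,296),c(s,375,344)])
cv2.imwrite("pics/c_s.png",cv2.resize(np.vstack([a,b]),(600,600)))
a=np.hstack([c(t,192,285),c(t,257,290)]);b=np.hstack([c(t,325,300),c(t,396,289)])
o=np.clip(np.vstack([a,b]).astype(float)*1.5,0,255).astype(np.uint8)
cv2.imwrite("pics/c_t.png",cv2.resize(o,(600,600)))
```

```text
(no output)
```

View pics/c_s.png

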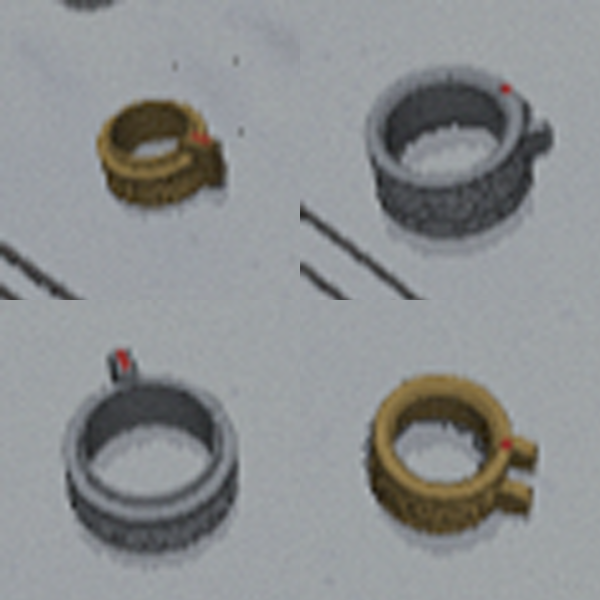

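View pics/c_t.png

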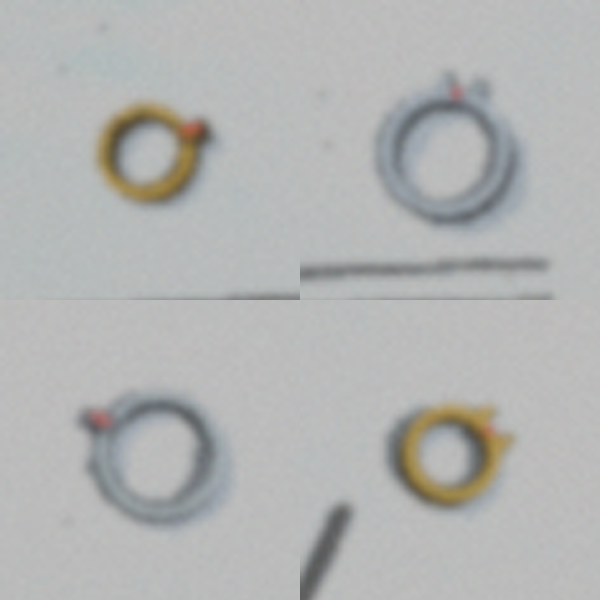

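```bash
cat > h.py <<'E'
import cv2,numpy as np
from plant import r
CI={n:r.camera_info(n) for n in("scene","top")}
def cast(n,uv,z):
    uv=np.atleast_2d(np.asarray(uv,float)); K=CI[n]["mtx"];T=CI[n]["T"]
    d=np.c_[(uv[:,0]-K[0,2])/K[0,0],(uv[:,1]-K[1,2])/K[1,1],np.ones(len(uv))]@T[:3,:3].T
    o=T[:3,3]; s=(z-o[2])/d[:,2]
    return (o+d*s[:,None])
def proj(n,p):
    p=np.atleast_2d(np.asarray(p,float));K=CI[n]["mtx"];T=CI[n]["T"]
    q=(p-T[:3,3])@T[:3,:3]
    return np.c_[q[:,0]/q[:,2]*K[0,0]+K[0,2],q[:,1]/q[:,2]*K[1,1]+K[1,2]]
E
python3 - <<'E'
from h import *
im={n:cv2.imread(f"pics/{n}0.png") for n in CI}
print("top rough", {k:cast("top",v,z).round(0).tolist() for k,v,z in[("alU",(257,290),34),("alL",(325,300),24),("brL",(192,285),20),("brU",(396,289),28),("pink",(301,255),20),("cup1",(298,200),35),("cup2",(437,247),35),("hc",(240,208),13),("st",(358,213),16)]})
print("sc rough", {k:cast("scene",v,z).round(0).tolist() for k,v,z in[("alU",(240,235),34),("alL",(292,293),24),("brL",(195,195),20),("brU",(373,340),28),("hc",(298,179),13),("st",(400,252),16)]})
rows=[]
for n,cs in(("scene",[(195,199),(240,240),(292,296),(375,344)]),("top",[(192,285),(257,290),(325,300),(396,289)])):
    g=cv2.GaussianBlur(im[n],(3,3),0); hsv=cv2.cvtColor(g,cv2.COLOR_BGR2HSV)
    row=[]
    for i,(u,v) in enumerate(cs):
        sl=np.s_[v-30:v+30,u-30:u+30]
        bgv=np.median(hsv[sl][...,2])
        if i in(0,3): m=(hsv[sl][...,1]>70)
        else: m=hsv[sl][...,2]<bgv-22
        print(n,i,bgv, m.sum())
        row.append(cv2.resize(np.uint8(m)*255,(200,200),interpolation=cv2.INTER_NEAREST))
    rows.append(np.hstack(row))
cv2.imwrite("pics/masks.png",np.vstack(rows))
E
```

```text
top rough {'alU': [[442.0, 80.0, 34.0]], 'alL': [[432.0, -82.0, 24.0]], 'brL': [[444.0, 236.0, 20.0]], 'brU': [[471.0, -247.0, 28.0]], 'pink': [[537.0, -16.0, 20.0]], 'cup1': [[669.0, 2.0, 35.0]], 'cup2': [[578.0, -339.0, 35.0]], 'hc': [[644.0, 143.0, 13.0]], 'st': [[653.0, -147.0, 16.0]]}
sc rough {'alU': [[445.0, 77.0, 34.0]], 'alL': [[436.0, -85.0, 24.0]], 'brL': [[448.0, 239.0, 20.0]], 'brU': [[472.0, -248.0, 28.0]], 'hc': [[641.0, 133.0, 13.0]], 'st': [[649.0, -152.0, 16.0]]}
scene 0 163.0 344
scene 1 163.0 1019
scene 2 164.0 873
scene 3 164.0 541
top 0 125.0 146
top 1 125.0 352
top 2 125.0 253
top 3 125.0 162
```

View pics/masks.png

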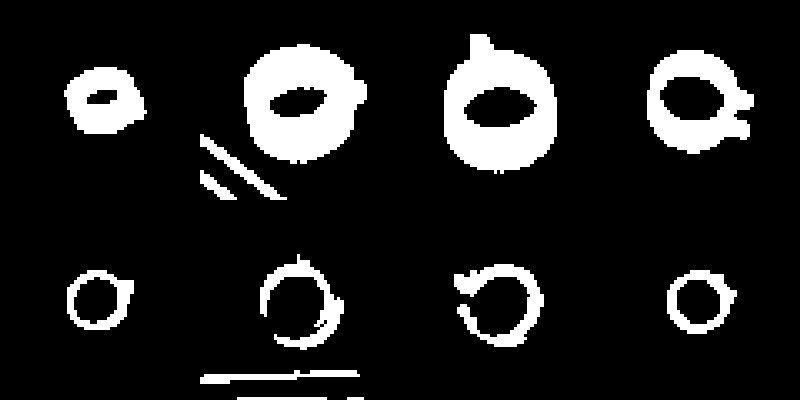

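```bash
cat >> h.py <<'E'
from scipy.optimize import least_squares
def mask(img,u,v,kind,h=32):
    g=cv2.GaussianBlur(img,(3,3),0); hsv=cv2.cvtColor(g,cv2.COLOR_BGR2HSV)
    sl=np.s_[v-h:v+h,u-h:u+h]; bg=np.median(hsv[sl][...,2])
    m=(hsv[sl][...,1]>70) if kind=='b' else hsv[sl][...,2]<bg-22
    m=np.uint8(m)*255
    k,l,st,c=cv2.connectedComponentsWithStats(m)
    j=1+np.argmax(st[1:,4]); m=np.uint8(l==j)
    ct=max(cv2.findContours(m,cv2.RETR_EXTERNAL,cv2.CHAIN_APPROX_NONE)[0],key=len)[:,0,:]
    return m,ct+np.array([u-h,v-h])
def ring(n,img,u,v,kind,R,H,skip=None,z0=0,span=75):
    """far-side silhouette on rim plane -> circle of known R"""
    m,ct=mask(img,u,v,kind)
    cam=CI[n]["T"][:2,3]
    out=[]
    for z,far in((z0+H,True),(z0,False)):
        P=cast(n,ct,z)[:,:2]; c=cast(n,(u,v),z)[0,:2]
        for _ in range(6):
            a0=c-cam; a0=np.arctan2(a0[1],a0[0])+(0 if far else np.pi)
            d=P-c; a=np.arctan2(d[:,1],d[:,0])
            w=lambda x:(x+np.pi)%(2*np.pi)-np.pi
            k=abs(w(a-a0))<np.radians(span)
            if skip is not None: k&=abs(w(a-np.radians(skip)))>np.radians(32)
            f=least_squares(lambda c:np.hypot(*(P[k]-c).T)-R-0.4,c,loss='soft_l1',f_scale=1.)
            c=f.x
        out.append((c.round(1),k.sum(),np.sqrt(np.mean((np.hypot(*(P[k]-c).T)-R)**2)).round(2)))
    return out
def red(img,u,v,h=32):
    b,g,rr=[img[v-h:v+h,u-h:u+h,i].astype(float) for i in range(3)]
    s=rr-np.maximum(g,b)*1.0; 
    return s
E
python3 - <<'E'
from h import *
im={n:cv2.imread(f"pics/{n}0.png") for n in CI}
cs={"scene":[(195,199),(240,240),(292,296),(375,344)],"top":[(192,285),(257,290),(325,300),(396,289)]}
spec=[("brL",'b',22.5,20,28),("alU",'a',30,34,34),("alL",'a',30,24,32),("brU",'b',22.5,28,28)]
# red
for i,(nm,k,R,H,zr) in enumerate(spec):
    for n in CI:
        u,v=cs[n][i]; s=red(im[n],u,v)
        hs=cv2.cvtColor(im[n][v-32:v+32,u-32:u+32],cv2.COLOR_BGR2HSV)
        rm=((hs[...,0]<8)|(hs[...,0]>172))&(hs[...,1]>80)
        ys,xs=np.nonzero(rm); w=s[rm]
        p=np.array([u-32+(xs*w).sum()/w.sum(),v-32+(ys*w).sum()/w.sum()]) if len(xs) else None
        print(nm,n,"red",len(xs),p, cast(n,p,zr)[0].round(1) if p is not None else None)
        print("   ring",ring(n,im[n],u,v,k,R,H))
E
```

```text
brL scene red 3 [204.04524887 195.68778281] [457.2 217.   28. ]
   ring [(array([444.4, 235. ]), np.int64(23), np.float64(0.75)), (array([449.5, 242.6]), np.int64(26), np.float64(1.35))]
brL top red 2 [199.50819672 279.        ] [458.6 218.4  28. ]
   ring [(array([443.6, 237.6]), np.int64(22), np.float64(0.95)), (array([449.6, 243.3]), np.int64(26), np.float64(1.52))]
alU scene red 3 [250.24878049 227.2       ] [471.5  79.3  34. ]
   ring [(array([442.4,  78.4]), np.int64(34), np.float64(0.85)), (array([442.9,  81.3]), np.int64(33), np.float64(0.77))]
alU top red 0 None None
   ring [(array([435.2,  77.7]), np.int64(59), np.float64(4.36)), (array([446.5,  89.9]), np.int64(59), np.float64(4.4))]
alL scene red 7 [285.80615942 277.23913043] [446.4 -56.6  32. ]
   ring [(array([431.2, -86.5]), np.int64(45), np.float64(5.23)), (array([432.4, -86.7]), np.int64(38), np.float64(0.7))]
alL top red 1 [314. 293.] [445.6 -54.5  32. ]
   ring [(array([426.3, -79.7]), np.int64(64), np.float64(4.74)), (array([438.5, -80.7]), np.int64(58), np.float64(3.67))]
brU scene red 2 [385.40659341 342.        ] [ 483.7 -264.2   28. ]
   ring [(array([ 469., -249.]), np.int64(31), np.float64(0.61)), (array([ 474.7, -246.3]), np.int64(35), np.float64(2.33))]
brU top red 0 None None
   ring [(array([ 469.6, -245.6]), np.int64(25), np.float64(1.64)), (array([ 475.4, -248.6]), np.int64(22), np.float64(0.79))]
```

```bash
python3 - <<'E'
from h import *
im={n:cv2.imread(f"pics/{n}0.png") for n in CI}
cs={"scene":[(195,199),(240,240),(292,296),(375,344)],"top":[(192,285),(257,290),(325,300),(396,289)]}
spec=[("brL",'b',22.5,20,-54),("alU",'a',30,34,2),("alL",'a',30,24,64),("brU",'b',22.5,28,-46)]
for i,(nm,k,R,H,a) in enumerate(spec):
    n="scene";u,v=cs[n][i]
    print(nm,ring(n,im[n],u,v,k,R,H,a), ring(n,im[n],u,v,k,R,H,a,span=90)[0])
    # key tip: farthest contour point cluster
    m,ct=mask(im[n],u,v,k)
# red weighted (soft) angle
for i,(nm,k,R,H,a) in enumerate(spec):
  for n in CI:
    u,v=cs[n][i]
    g=im[n].astype(float); s=g[...,2]-1.0*np.maximum(g[...,1],g[...,0]); 
    if k=='b': s=g[...,2]-g[...,1]-  np.median((g[...,2]-g[...,1])[mask(im[n],u,v,k)[1][:,1],mask(im[n],u,v,k)[1][:,0]])
    s=s[v-30:v+30,u-30:u+30]; j=np.unravel_index(s.argmax(),s.shape)
    y0,x0=j; win=s[y0-3:y0+4,x0-3:x0+4]; w=np.clip(win-win.max()*.25,0,None); yy,xx=np.mgrid[-3:4,-3:4]
    p=(u-30+x0+(w*xx).sum()/w.sum(), v-30+y0+(w*yy).sum()/w.sum())
    zr=H if nm[2]=='U' else H+8
    print(nm,n,s.max(),np.round(p,1),cast(n,p,zr)[0].round(1))
# boards corners
for n in CI:
  hsv=cv2.cvtColor(im[n],cv2.COLOR_BGR2HSV)
E
python3 - <<'E'
import sys;sys.path.insert(0,'.')
from h import *
s=cv2.imread("pics/scene0.png");
a=cv2.resize(s[140:220,245:350],None,fx=4,fy=4,interpolation=cv2.INTER_CUBIC);b=cv2.resize(s[215:295,350:455],None,fx=4,fy=4,interpolation=cv2.INTER_CUBIC)
cv2.imwrite("pics/boards.png",np.hstack([a[:, :400],b[:,:400]]))
E
```

```text
brL [(array([444.4, 235. ]), np.int64(23), np.float64(0.75)), (array([449.1, 243.1]), np.int64(17), np.float64(0.84))] (array([444.4, 235. ]), np.int64(27), np.float64(1.13))
alU [(array([442.7,  78.5]), np.int64(24), np.float64(0.85)), (array([442.9,  81.3]), np.int64(33), np.float64(0.77))] (array([443. ,  78.4]), np.int64(27), np.float64(0.83))
alL [(array([430.8, -89.1]), np.int64(19), np.float64(0.84)), (array([432.4, -86.7]), np.int64(38), np.float64(0.7))] (array([430.7, -89.3]), np.int64(27), np.float64(1.04))
brU [(array([ 469.3, -249.2]), np.int64(25), np.float64(0.56)), (array([ 474.5, -245.7]), np.int64(31), np.float64(0.91))] (array([ 469.5, -249.4]), np.int64(29), np.float64(0.63))
brL scene 66.0 [204.1 195.7] [457.1 216.9  28. ]
brL top 34.0 [199.1 280.1] [456.  219.1  28. ]
alU scene 113.0 [250.2 227.1] [471.6  79.5  34. ]
alU top 21.0 [257.4 277.7] [471.4  81.4  34. ]
alL scene 108.0 [285.8 277.2] [446.4 -56.5  32. ]
alL top 33.0 [314.4 293. ] [445.8 -55.4  32. ]
brU scene 96.5 [385.2 341.9] [ 483.6 -263.8   28. ]
brU top 20.0 [402.4 284.3] [ 482.8 -261.3   28. ]
```

View pics/boards.png

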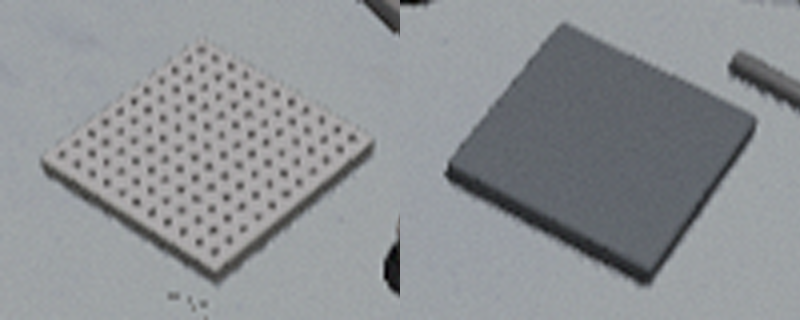

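```bash
cat > ov.py <<'E'
from h import *
def overlay(n,img,c,circles,pts=[],h=30,k=9):
    u,v=proj(n,[*c])[0].round().astype(int)
    o=cv2.resize(img[v-h:v+h,u-h:u+h],None,fx=k,fy=k,interpolation=cv2.INTER_NEAREST)
    o=np.clip(o.astype(float)*(1 if n=="scene" else 1.4),0,255).astype(np.uint8)
    t=np.linspace(0,2*np.pi,90)
    for (R,z,col) in circles:
        q=proj(n,np.c_[c[0]+R*np.cos(t),c[1]+R*np.sin(t),0*t+z])
        q=((q-[u-h,v-h]+.5)*k).round().astype(np.int32)
        cv2.polylines(o,[q],True,col,1)
    for p,col in pts:
        q=((proj(n,p)-[u-h,v-h]+.5)*k).round().astype(np.int32)
        cv2.polylines(o,[q],False,col,1)
    return o
def keyline(c,ang,r0,r1,z):
    a=np.radians(ang);return np.array([[c[0]+r*np.cos(a),c[1]+r*np.sin(a),z] for r in(r0,r1)])
E
cat > p1.py <<'E'
from ov import *
im={n:cv2.imread(f"pics/{n}0.png") for n in CI}
G=(0,255,0);B=(255,0,0);M=(255,0,255)
L=[("brL",(445,236),-54,22.5,16,20,28,30.5),("alU",(442.5,80),0,30,23,34,34,39),("alL",(431,-87),64,30,23,24,32,38),("brU",(471,-248),-46,22.5,16,28,28,31.5)]
import sys
for n in CI:
    t=[]
    for nm,c,a,R,Ri,H,zk,rk in L:
        t.append(cv2.resize(overlay(n,im[n],(*c,H),[(R,H,G),(R,0,B)],[(keyline(c,a,R,rk,zk if nm[2]=='L' else 10),M)],h=26),(400,300) if 0 else (380,380)))
    cv2.imwrite(f"pics/ov_{n}_{sys.argv[1]}.png",cv2.resize(np.vstack([np.hstack(t[:2]),np.hstack(t[2:])]),(600,600),interpolation=cv2.INTER_AREA))
E
python3 p1.py 1
```

```text
(no output)
```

View pics/ov_scene_1.png

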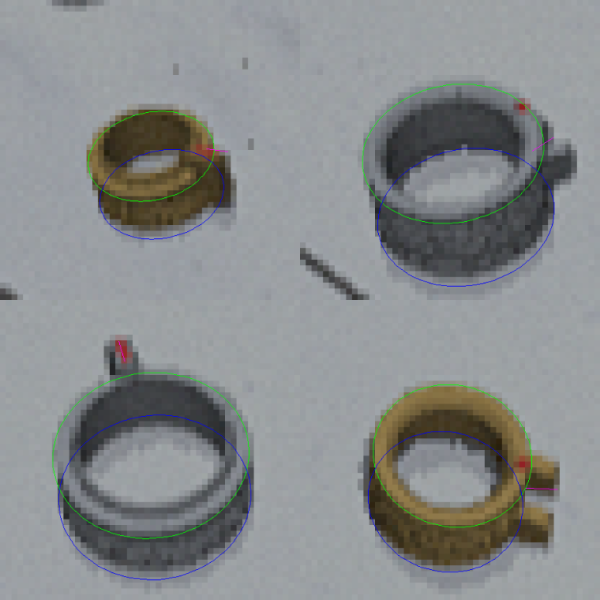

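View pics/ov_top_1.png

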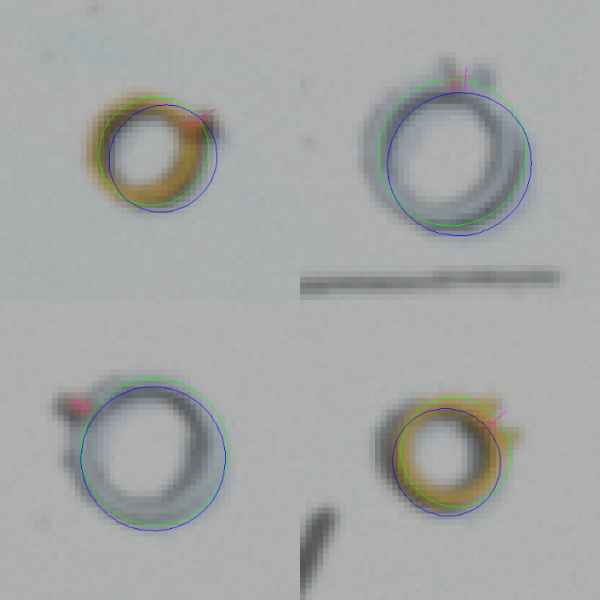

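Run:
```python
from h import *
hc=np.array([(42,162),(203,40),(374,142),(217,271)])/4+[245,140]-.4
st=np.array([(47,170),(163,22),(356,122),(248,271)])/4+[350,215]-.4
for nm,q,z in(("hc",hc,13),("st",st,16)):
    P=cast("scene",q,z)[:,:2]; print(nm,P.round(1).tolist(),P.mean(0).round(1),np.linalg.norm(P-np.roll(P,1,0),axis=1).round(1))
im=cv2.imread("pics/top0.png"); hsv=cv2.cvtColor(cv2.GaussianBlur(im,(3,3),0),cv2.COLOR_BGR2HSV)
# steel in top
g=cv2.GaussianBlur(im,(3,3),0)[...,1]
sub=g[175:250,320:400]; m=np.uint8(sub<105)
k,l,s,c=cv2.connectedComponentsWithStats(m); j=1+np.argmax(s[1:,4]); 
ct=max(cv2.findContours(np.uint8(l==j),0,1)[0],key=len); rc=cv2.minAreaRect(ct); print(rc); b=cv2.boxPoints(rc)+[320,175]
P=cast("top",b,16)[:,:2]; print("st top",P.round(1).tolist(),P.mean(0),np.linalg.norm(P-np.roll(P,1,0),axis=1).round(1))
o=cv2.resize(im[170:250,200:280],None,fx=7,fy=7,interpolation=cv2.INTER_CUBIC);cv2.imwrite("pics/hctop.png",np.clip(o*1.5,0,255).astype(np.uint8))
```

```text
hc [[571.0, 194.1], [699.8, 209.5], [712.6, 82.3], [587.1, 69.1]] [642.6 138.8] [126.  129.7 127.8 126.2]
st [[587.1, -109.8], [696.2, -84.7], [716.2, -191.1], [612.4, -212.1]] [ 653.  -149.4] [105.4 112.  108.2 105.9]
((37.159996032714844, 38.119998931884766), (45.53767776489258, 46.66904830932617), 81.8698959350586)
st top [[696.4, -77.0], [722.3, -189.7], [608.9, -211.5], [583.8, -100.6]] [ 652.83975216 -144.71166275] [115.1 115.7 115.5 113.8]
```

View pics/hctop.png

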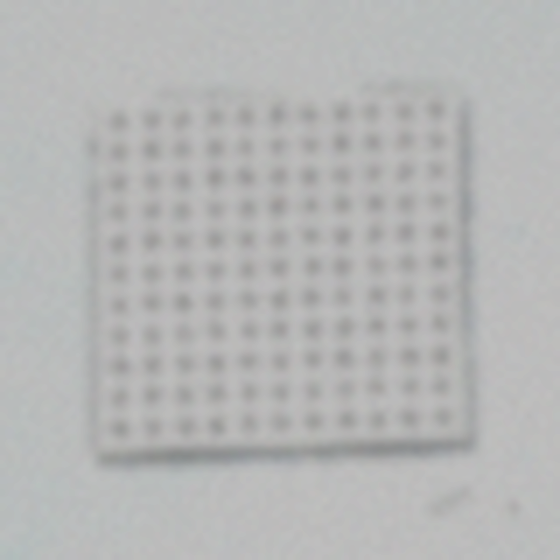

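Call:
{"fn": "send_rows", "kwargs": {
  "increments": [
    [1, [0.022, -0.044, -0.006], -0.0477],
    [1, [0.022, -0.044, -0.006], -0.0477],
    [1, [0.022, -0.044, -0.006], -0.0477],
    [1, [0.022, -0.044, -0.006], -0.0477],
    [1, [0.022, -0.044, -0.006], -0.0477],
    [1, [0.022, -0.044, -0.006], -0.0477],
    [1, [0.022, -0.044, -0.006], -0.0477],
    [1, [0.022, -0.044, -0.006], -0.0477]
  ]
}}

```text
time_s: 0.9
tool_pos: [477.1, 305.8, 193.9]
tcp_rot: [[-0.334, 0.943, -0.0], [0.943, 0.334, -0.0], [-0.0, -0.0, -1.0]]
contact_force: [-0.1, -0.4, -0.5]
gripper_width: 0.999
```

Call:
{"fn": "send_rows", "kwargs": {
  "increments": [
    [1, [-0.0055, -0.048, -0.006], -0.0477],
    [1, [-0.0055, -0.048, -0.006], -0.0477],
    [1, [-0.0055, -0.048, -0.006], -0.0477],
    [1, [-0.0055, -0.048, -0.006], -0.0477],
    [1, [-0.0055, -0.048, -0.006], -0.0477],
    [1, [-0.0055, -0.048, -0.006], -0.0477],
    [1, [-0.0055, -0.048, -0.006], -0.0477],
    [1, [-0.0055, -0.048, -0.006], -0.0477]
  ]
}}

```text
time_s: 1.7
tool_pos: [432.3, -78.0, 146.1]
tcp_rot: [[0.443, 0.897, 0.0], [0.897, -0.443, -0.0], [0.0, 0.0, -1.0]]
contact_force: [0.2, 0.0, 0.5]
gripper_width: 1.003
```

Call:
{"fn": "send_rows", "kwargs": {
  "increments": [
    [1, [0, -0.008, -0.04], 0],
    [1, [0, 0, -0.04], 0],
    [1, [0, 0, -0.025], 0],
    [1, [0, 0, -0.012], 0],
    [1, [0, 0, -0.01], 0],
    [1, [0, 0, 0], 0]
  ]
}}

```text
time_s: 2.3
tool_pos: [432.4, -84.3, 18.3]
tcp_rot: [[0.44, 0.898, -0.002], [0.898, -0.44, 0.0], [-0.0, -0.002, -1.0]]
contact_force: [-0.5, -1.0, 0.3]
gripper_width: 1.004
```

Run:
```python
from h import *
im=r.get_image("scene"); cv2.imwrite("pics/s1.png",im)
u,v=292,290;cv2.imwrite("pics/s1c.png",cv2.resize(im[v-60:v+50,u-60:u+60],None,fx=5,fy=5,interpolation=cv2.INTER_CUBIC))
print(r.get_obs()["tool_pos"])
```

```text
[432.65420841 -84.3198561   19.03465023]
```

View pics/s1c.png

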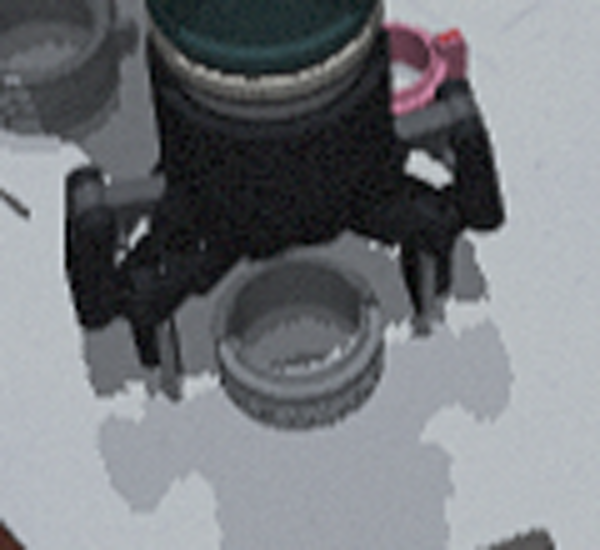

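The jaws straddle the silver lower ring (crop centre ~(300,350)) and the pink ring stays clear. I'll close.

Call:
{"fn": "send_rows", "kwargs": {
  "increments": [
    [-1, [0, 0, 0], 0],
    [-1, [0, 0, 0], 0],
    [-1, [0, 0, 0], 0],
    [-1, [0, 0, 0], 0],
    [-1, [0, 0, 0], 0],
    [-1, [0, 0, 0], 0]
  ]
}}

```text
time_s: 2.95
tool_pos: [433.3, -84.3, 20.6]
tcp_rot: [[0.439, 0.898, 0.002], [0.898, -0.439, -0.0], [0.001, 0.002, -1.0]]
contact_force: [-0.8, 1.1, 8.5]
gripper_width: 0.674
```

Call:
{"fn": "send_rows", "kwargs": {
  "increments": [
    [1, [0, 0, 0.002], 0],
    [1, [0, 0, 0], 0],
    [1, [0, 0, 0], 0],
    [1, [0, 0, 0], -0.0694],
    [1, [0, 0, 0], -0.0694],
    [1, [0, 0, 0], -0.0694],
    [1, [0, 0, 0], -0.0694],
    [1, [0, 0, 0], -0.0694]
  ]
}}

```text
time_s: 3.75
tool_pos: [432.8, -84.3, 21.2]
tcp_rot: [[0.928, 0.373, -0.0], [0.373, -0.928, 0.0], [-0.0, -0.0, -1.0]]
contact_force: [-0.1, 0.6, -0.1]
gripper_width: 1.001
```

Call:
{"fn": "send_rows", "kwargs": {
  "increments": [
    [1, [0, 0, 0], -0.0694],
    [1, [0, 0, 0], 0],
    [-1, [0, 0, 0], 0],
    [-1, [0, 0, 0], 0],
    [-1, [0, 0, 0], 0],
    [-1, [0, 0, 0], 0],
    [-1, [0, 0, 0], 0]
  ]
}}

```text
time_s: 4.45
tool_pos: [432.9, -84.5, 21.9]
tcp_rot: [[0.97, 0.242, 0.001], [0.242, -0.97, 0.0], [0.001, -0.0, -1.0]]
contact_force: [-1.3, 0.3, 8.1]
gripper_width: 0.674
```

Run:
```python
from h import *
im=r.get_image("scene"); cv2.imwrite("pics/s2.png",im)
u,v=292,290;cv2.imwrite("pics/s2c.png",cv2.resize(im[v-60:v+50,u-60:u+60],None,fx=5,fy=5,interpolation=cv2.INTER_CUBIC))
o=r.get_obs();print(o["tool_pos"],o["gripper_width"],o["contact_force"])
```

```text
[432.85786807 -84.48371409  21.89129963] 0.6747426440497688 [-0.67257312  0.15053276  8.82558366]
```

View pics/s2c.png

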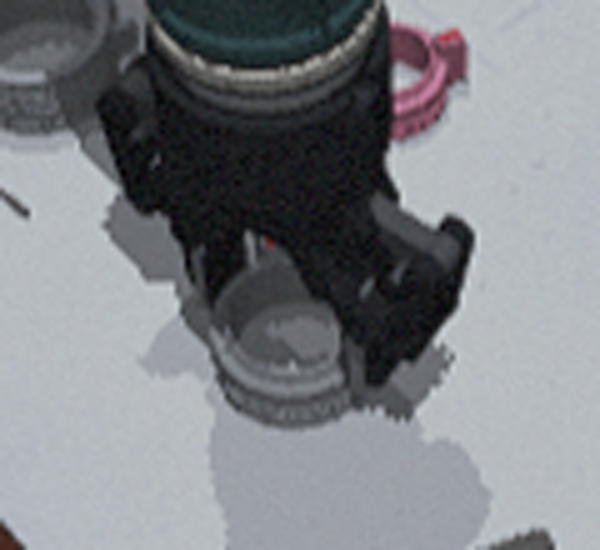

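Call:
{"fn": "send_rows", "kwargs": {
  "increments": [
    [-1, [0, 0, 0.01], 0],
    [-1, [0, 0, 0.03], 0],
    [-1, [0, 0, 0.04], 0],
    [-1, [0, 0, 0.02], 0]
  ]
}}

```text
time_s: 4.9
tool_pos: [432.9, -84.6, 123.2]
tcp_rot: [[0.97, 0.242, 0.001], [0.242, -0.97, -0.001], [0.001, 0.001, -1.0]]
contact_force: [0.7, 0.4, -1.2]
gripper_width: 0.673
```

Call:
{"fn": "send_rows", "kwargs": {
  "increments": [
    [-1, [0.0263, 0.0282, 0], -0.0458],
    [-1, [0.0263, 0.0282, 0], -0.0458],
    [-1, [0.0263, 0.0282, 0], -0.0458],
    [-1, [0.0263, 0.0282, 0], -0.0458],
    [-1, [0.0263, 0.0282, 0], -0.0458],
    [-1, [0.0263, 0.0282, 0], -0.0458],
    [-1, [0.0263, 0.0282, 0], -0.0458],
    [-1, [0.0263, 0.0282, 0], -0.0458]
  ]
}}

```text
time_s: 5.7
tool_pos: [643.2, 142.8, 120.6]
tcp_rot: [[0.865, -0.502, -0.002], [-0.502, -0.865, -0.0], [-0.002, 0.001, -1.0]]
contact_force: [0.4, -0.5, -1.5]
gripper_width: 0.669
```

Call:
{"fn": "send_rows", "kwargs": {
  "increments": [
    [-1, [0, 0, -0.03], 0],
    [-1, [0, 0, -0.03], 0],
    [-1, [0, 0, 0], 0]
  ]
}}

```text
time_s: 6.0
tool_pos: [639.3, 142.2, 56.7]
tcp_rot: [[0.867, -0.499, -0.01], [-0.499, -0.867, -0.0], [-0.008, 0.005, -1.0]]
contact_force: [-0.8, 0.3, -2.0]
gripper_width: 0.672
```

Run:
```python
from h import *
o=r.get_obs();print(o["tool_pos"],o["gripper_width"],o["contact_force"],o["joint_positions"].round(0))
im=r.get_image("scene"); cv2.imwrite("pics/s3.png",im)
u,v=298,180;cv2.imwrite("pics/s3c.png",cv2.resize(im[v-60:v+50,u-60:u+60],None,fx=5,fy=5,interpolation=cv2.INTER_CUBIC))
```

```text
[639.2678204  142.16330954  56.69951729] 0.672218384359555 [-0.82344421  0.25810839 -1.97614335] [-46.  53.  48. 108. -56.  46. -86.]
```

View pics/s3c.png

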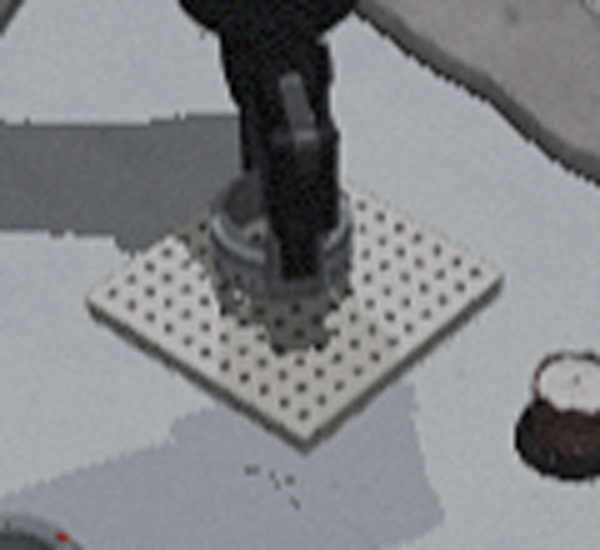

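Call:
{"fn": "send_rows", "kwargs": {
  "increments": [
    [-1, [0, 0, 0], 0],
    [-1, [0, 0, 0], 0]
  ]
}}

```text
time_s: 6.25
tool_pos: [644.2, 140.6, 63.0]
tcp_rot: [[0.865, -0.501, 0.002], [-0.501, -0.865, 0.0], [0.002, -0.001, -1.0]]
contact_force: [-0.1, -0.9, -0.3]
gripper_width: 0.673
```

Call:
{"fn": "send_rows", "kwargs": {
  "increments": [
    [-1, [0, 0.001, -0.015], 0],
    [-1, [0, 0, -0.008], 0],
    [-1, [0, 0, 0], 0],
    [-1, [0, 0, -0.003], 0],
    [-1, [0, 0, 0], 0]
  ]
}}

```text
time_s: 6.75
tool_pos: [643.3, 142.1, 35.3]
tcp_rot: [[0.866, -0.501, 0.0], [-0.501, -0.866, -0.0], [0.0, 0.0, -1.0]]
contact_force: [0.3, 0.9, -1.1]
gripper_width: 0.674
```

Call:
{"fn": "send_rows", "kwargs": {
  "increments": [
    [-1, [0, 0, -0.001], 0],
    [-1, [0, 0, 0], 0]
  ]
}}

```text
time_s: 6.95
tool_pos: [643.5, 142.1, 35.1]
tcp_rot: [[0.866, -0.501, 0.001], [-0.501, -0.866, 0.0], [0.0, -0.001, -1.0]]
contact_force: [-1.0, -0.3, 3.6]
gripper_width: 0.671
```

Contact is felt (+3.6 N). I'll release, lift and look.

Call:
{"fn": "send_rows", "kwargs": {
  "increments": [
    [1, [0, 0, 0], 0],
    [1, [0, 0, 0], 0],
    [1, [0, 0, 0], 0],
    [1, [0, 0, 0.03], 0],
    [1, [0, 0, 0.04], 0],
    [1, [-0.02, -0.03, 0.02], 0.05],
    [1, [-0.04, -0.03, 0], 0.05],
    [1, [-0.04, -0.03, 0], 0.05]
  ]
}}

```text
time_s: 7.75
tool_pos: [543.3, 51.1, 125.2]
tcp_rot: [[0.979, -0.203, 0.003], [-0.203, -0.979, -0.001], [0.003, 0.0, -1.0]]
contact_force: [0.3, -0.9, 0.3]
gripper_width: 1.003
```

Call:
{"fn": "send_rows", "kwargs": {
  "increments": [
    [1, [-0.03, -0.02, 0], 0.05],
    [1, [-0.03, 0.0, 0], 0.05],
    [1, [0, 0, 0], 0]
  ]
}}

```text
time_s: 8.05
tool_pos: [477.3, 31.3, 124.3]
tcp_rot: [[1.0, -0.003, -0.006], [-0.003, -1.0, 0.002], [-0.006, -0.002, -1.0]]
contact_force: [0.6, 0.2, -0.2]
gripper_width: 0.996
```

Run:
```python
from h import *
o=r.get_obs();print(o["tool_pos"],o["tcp_rot"][:,1])
for n in CI: cv2.imwrite(f"pics/{n}4.png",r.get_image(n))
im=cv2.imread("pics/scene4.png");u,v=298,180;a=cv2.resize(im[v-50:v+50,u-50:u+50],(400,400),interpolation=cv2.INTER_CUBIC)
im=cv2.imread("pics/top4.png");u,v=240,208;b=cv2.resize(im[v-40:v+40,u-40:u+40],(400,400),interpolation=cv2.INTER_CUBIC)
cv2.imwrite("pics/c4.png",np.hstack([a,b]));cv2.imwrite("pics/s4.png",cv2.imread("pics/scene4.png"))
```

```text
[477.31059277  31.26432592 124.26474618] [-0.00330297 -0.99999178 -0.00235175]
```

View pics/c4.png

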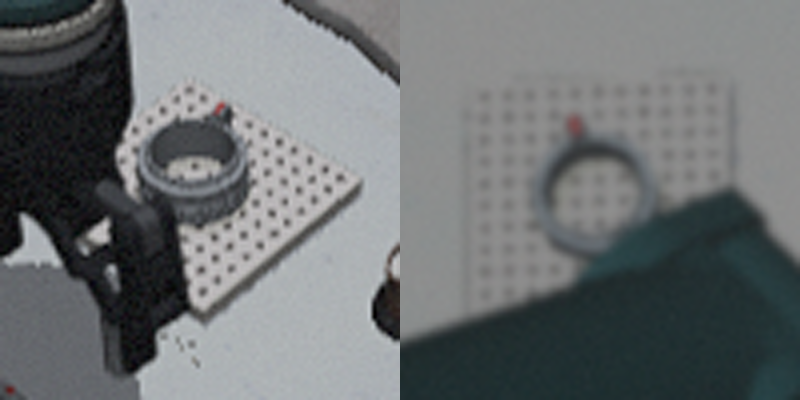

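View pics/s4.png

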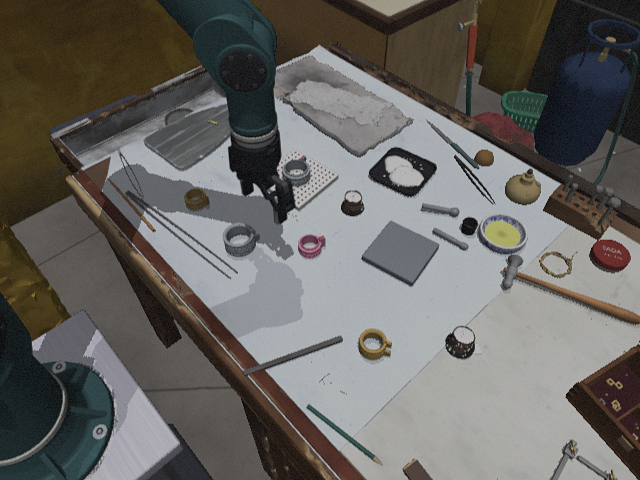

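```bash
cat > p2.py <<'E'
from ov import *
import sys
# args: tag cx cy ang z0 kind
def go(tag,imgs,c,ang,z0,R,H,rk,hc):
    G=(0,255,0);B=(255,0,0);M=(255,0,255);t=[]
    for n in CI:
        t.append(cv2.resize(overlay(n,imgs[n],(*c,z0+H),[(R,z0+H,G),(R,z0,B)],[(keyline(c,ang,R,rk,z0+hc),M)],h=28),(400,400),interpolation=cv2.INTER_AREA))
    cv2.imwrite(f"pics/{tag}.png",np.hstack(t))
E
python3 - <<'E'
from p2 import *
im={n:cv2.imread(f"pics/{n}4.png") for n in CI}
go("o4",im,(643.5,142.1),20,13,30,24,38,32)
E
```

```text
(no output)
```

View pics/o4.png

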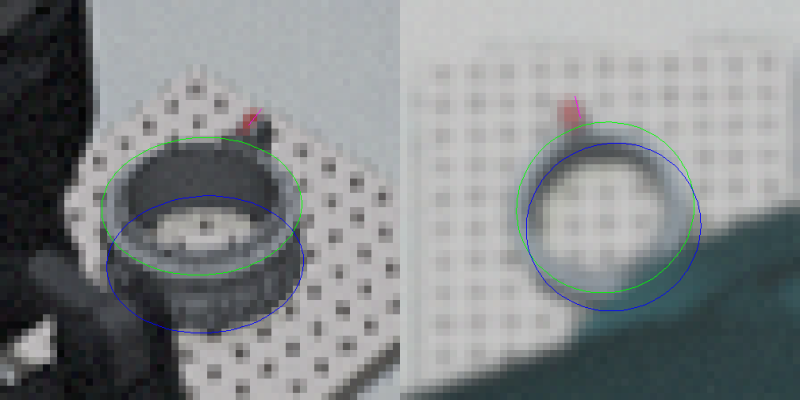

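Run:
```python
from h import *
for n,q in(("scene",np.array([(50.75,12.5),(15.5,38.75),(88.2,35),(53.5,63.5)])+[245,140]),("top",np.array([(121,121),(438,108),(443,418),(120,427)])/7+[200,170]-.43)):
    im=cv2.imread(f"pics/{n}0.png"); g=cv2.cvtColor(im,cv2.COLOR_BGR2GRAY).astype(np.float32)
    d=cv2.GaussianBlur(g,(0,0),2.5)-cv2.GaussianBlur(g,(0,0),.8)   # dark blobs positive
    q0=cast(n,q,13)[:,:2]; 
    pts=[]
    # local maxima of d within board
    mx=cv2.dilate(d,np.ones((3,3)))
    ys,xs=np.nonzero((d==mx)&(d>2.5))
    for y,x in zip(ys,xs):
        if not(2<y<470): continue
        gx=(d[y,x+1]-d[y,x-1])/(2*(2*d[y,x]-d[y,x+1]-d[y,x-1])+1e-6);gy=(d[y+1,x]-d[y-1,x])/(2*(2*d[y,x]-d[y+1,x]-d[y-1,x])+1e-6)
        pts.append((x+gx,y+gy))
    P=cast(n,pts,13)[:,:2]
    # grid model: P = c + i*a + j*b ; init
    c=q0.mean(0); ang=np.radians(7 if n=="scene" else 5); 
    from itertools import product
    best=None
    pitch=11.3
    a=pitch*np.array([np.cos(ang),np.sin(ang)]);b=pitch*np.array([-np.sin(ang),np.cos(ang)])
    x=np.r_[c,a,b]
    for it in range(15):
        A=np.array([x[2:4],x[4:6]]).T; ij=np.linalg.solve(A,(P-x[:2]).T).T; r_=ij.round(); ok=(abs(r_)<=5).all(1)&(np.abs(ij-r_).max(1)<.35)
        M=np.c_[np.ones(ok.sum()),r_[ok]]; X=np.linalg.lstsq(M,P[ok],rcond=None)[0]; x=X.ravel()
    cov=len(set(map(tuple,r_[ok]))); res=np.sqrt(((M@X-P[ok])**2).sum(1).mean())
    print(n,"centre",x[:2].round(2),"pitch",np.hypot(*x[2:4]).round(2),np.hypot(*x[4:6]).round(2),"ang",np.degrees(np.arctan2(x[3],x[2])).round(1),cov,res.round(2), "init",c.round(1))
    for v in(0,1): print(np.bincount((r_[ok][:,v]+5).astype(int)))
    # count holes beyond
    ij=np.linalg.solve(np.array([x[2:4],x[4:6]]).T,(P-x[:2]).T).T; out=((abs(ij.round())==6).any(1)&(abs(ij.round())<=6).all(1)&(abs(ij-ij.round()).max(1)<.2)).sum();print("outside",out)
```

```text
Traceback (most recent call last):
IndexError: index 640 is out of bounds for axis 1 with size 640
```

```bash
cat > grid.py <<'E'
from h import *
def grid(n,im,init):
    g=cv2.cvtColor(im,cv2.COLOR_BGR2GRAY).astype(np.float32)
    d=cv2.GaussianBlur(g,(0,0),2.5)-cv2.GaussianBlur(g,(0,0),.8)
    pts=[];mx=cv2.dilate(d,np.ones((3,3)))
    ys,xs=np.nonzero((d==mx)&(d>1.5))
    for y,x in zip(ys,xs):
        if not(2<y<470 and 2<x<635): continue
        gx=(d[y,x+1]-d[y,x-1])/(2*(2*d[y,x]-d[y,x+1]-d[y,x-1])+1e-6);gy=(d[y+1,x]-d[y-1,x])/(2*(2*d[y,x]-d[y+1,x]-d[y-1,x])+1e-6)
        pts.append((x+gx,y+gy))
    P=cast(n,pts,13)[:,:2]; a=np.array(init[1]);b=np.array([-a[1],a[0]]); x=np.r_[init[0],a,b]
    for it in range(15):
        A=np.array([x[2:4],x[4:6]]).T; ij=np.linalg.solve(A,(P-x[:2]).T).T; k=ij.round(); ok=(abs(k)<=5).all(1)&(np.abs(ij-k).max(1)<.35)
        M=np.c_[np.ones(ok.sum()),k[ok]]; X=np.linalg.lstsq(M,P[ok],rcond=None)[0]; x=X.ravel()
    res=np.sqrt(((M@X-P[ok])**2).sum(1).mean())
    print(n,"centre",x[:2].round(2),"a",x[2:4].round(2),"b",x[4:].round(2),ok.sum(),res.round(2))
    for v in(0,1): print(np.bincount((k[ok][:,v]+5).astype(int)))
    ij=np.linalg.solve(np.array([x[2:4],x[4:6]]).T,(P-x[:2]).T).T; kk=ij.round()
    print("outside",((abs(kk)==6).any(1)&(abs(kk)<=6).all(1)&(abs(ij-kk).max(1)<.2)).sum())
E
python3 - <<'E'
from grid import *
for n,q in(("scene",np.array([(50.75,12.5),(88.2,35),(53.5,63.5),(15.5,38.75)])+[245,140]),("top",np.array([(121,121),(438,108),(443,418),(120,427)])/7+[200,170]-.43)):
    q0=cast(n,q,13)[:,:2]; print(q0.round(1).tolist(),q0.mean(0))
    a=(q0[0]-q0[3])/10 if n=="scene" else (q0[0]-q0[3])/10
    grid(n,cv2.imread(f"pics/{n}0.png"),(q0.mean(0),a))
E
```

```text
[[693.9, 201.4], [705.0, 89.9], [593.7, 77.8], [582.1, 189.4]] [643.69060239 139.60205306]
scene centre [644.45 142.02] a [11.11  1.25] b [-1.25 11.1 ] 121 0.43
[11 11 11 11 11 11 11 11 11 11 11]
[11 11 11 11 11 11 11 11 11 11 11]
outside 9
[[693.6, 205.7], [707.1, 94.4], [594.6, 81.9], [582.7, 193.7]] [644.47925095 143.92212328]
top centre [644.28 144.42] a [11.12  1.29] b [-1.29 11.13] 121 0.4
[11 11 11 11 11 11 11 11 11 11 11]
[11 11 11 11 11 11 11 11 11 11 11]
outside 16
```

```bash
cat >> h.py <<'E'
def redpt(n,img,p,h=14,brass=False):
    u,v=proj(n,p)[0].round().astype(int); g=img.astype(float)
    s=(g[...,2]-np.maximum(g[...,1],g[...,0])) if not brass else (g[...,2]-g[...,1])-25
    s=s[v-h:v+h+1,u-h:u+h+1]; j=np.unravel_index(s.argmax(),s.shape); w=np.clip(s-.4*s.max(),0,None)
    yy,xx=np.mgrid[:s.shape[0],:s.shape[1]]; w=w*(np.hypot(yy-j[0],xx-j[1])<5)
    return np.array([u-h+(w*xx).sum()/w.sum(),v-h+(w*yy).sum()/w.sum()]),s.max(),(w>0).sum()
E
python3 - <<'E'
from h import *
im=cv2.imread("pics/scene4.png"); im2=cv2.imread("pics/top4.png")
c=np.array([643.5,142.1])
for n,i in(("scene",im),("top",im2)):
    q,s,k=redpt(n,i,(c[0]+32,c[1]+12,45)); 
    for z in(43,45): 
        p=cast(n,q,z)[0,:2]-c; print(n,q.round(1),s,k,z,p.round(1),np.hypot(*p).round(1),np.degrees(np.arctan2(p[1],p[0])).round(1))
# alU
for n in CI:
    i=cv2.imread(f"pics/{n}0.png"); q,s,k=redpt(n,i,(471,80,34)); print(n,q,s,k,cast(n,q,34)[0])
i=cv2.imread("pics/scene0.png"); 
o=cv2.resize(i[205:265,210:275],None,fx=9,fy=9,interpolation=cv2.INTER_CUBIC);cv2.imwrite("pics/alU.png",o)
E
```

```text
scene [302.5 156.4] 84.0 3 43 [31.1 13.1] 33.8 22.7
scene [302.5 156.4] 84.0 3 45 [29.7 11.3] 31.8 20.9
top [234.5 192.5] 39.0 9 43 [29.8 13.8] 32.9 24.9
top [234.5 192.5] 39.0 9 45 [29.2 13.5] 32.2 24.8
scene [250.07880435 227.        ] 113.0 2 [471.6049407   79.88119069  34.        ]
top [257.4127907 277.5872093] 21.0 4 [471.59518307  81.45665454  34.        ]
```

View pics/alU.png

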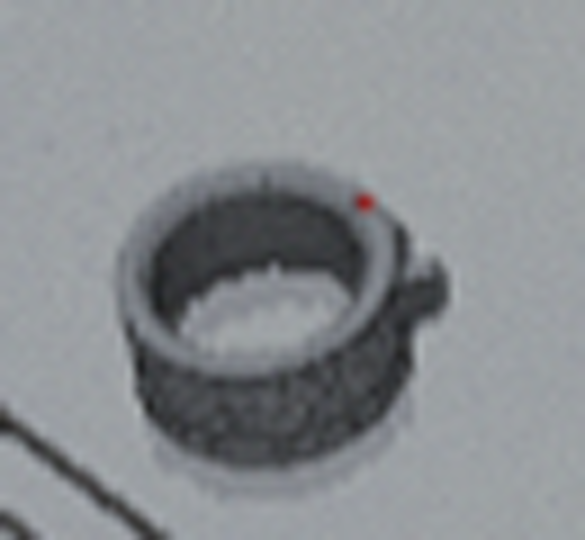

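Call:
{"fn": "send_rows", "kwargs": {
  "increments": [
    [1, [-0.0056, 0.0084, -0.004], -0.0653],
    [1, [-0.0056, 0.0084, -0.004], -0.0653],
    [1, [-0.0056, 0.0084, -0.004], -0.0653],
    [1, [-0.0056, 0.0084, -0.004], -0.0653],
    [1, [-0.0056, 0.0084, -0.004], -0.0653],
    [1, [-0.0056, 0.0084, -0.004], -0.0653],
    [1, [0, 0, 0], 0]
  ]
}}

```text
time_s: 8.85
tool_pos: [450.2, 84.3, 99.4]
tcp_rot: [[0.684, -0.729, -0.001], [-0.729, -0.684, -0.001], [0.0, 0.001, -1.0]]
contact_force: [0.6, 0.3, -0.2]
gripper_width: 1.0
```

Call:
{"fn": "send_rows", "kwargs": {
  "increments": [
    [1, [0, 0, -0.02], 0],
    [1, [0, 0, 0], 0],
    [1, [0, 0, 0], 0]
  ]
}}

```text
time_s: 9.15
tool_pos: [450.5, 82.3, 80.5]
tcp_rot: [[0.682, -0.731, 0.001], [-0.731, -0.682, -0.0], [0.001, -0.0, -1.0]]
contact_force: [0.1, -0.4, 0.1]
gripper_width: 1.0
```

Call:
{"fn": "send_rows", "kwargs": {
  "increments": [
    [1, [-0.007, -0.001, -0.02], 0],
    [1, [0, 0, -0.02], 0],
    [1, [0, 0, -0.014], 0],
    [1, [0, 0, 0], 0],
    [-1, [0, 0, 0], 0],
    [-1, [0, 0, 0], 0],
    [-1, [0, 0, 0], 0],
    [-1, [0, 0, 0], 0]
  ]
}}

```text
time_s: 9.95
tool_pos: [443.5, 81.5, 27.8]
tcp_rot: [[0.681, -0.732, 0.003], [-0.732, -0.681, 0.001], [0.001, -0.002, -1.0]]
contact_force: [0.0, 0.4, 7.2]
gripper_width: 0.679
```

Call:
{"fn": "send_rows", "kwargs": {
  "increments": [
    [-1, [0, 0, 0], 0],
    [1, [0, 0, 0], 0],
    [1, [0, 0, 0], 0],
    [1, [0, 0, 0], 0]
  ]
}}

```text
time_s: 10.35
tool_pos: [442.7, 81.8, 26.6]
tcp_rot: [[0.682, -0.732, 0.0], [-0.732, -0.682, 0.0], [0.0, -0.0, -1.0]]
contact_force: [-0.2, 0.6, 0.2]
gripper_width: 0.999
```

Call:
{"fn": "send_rows", "kwargs": {
  "increments": [
    [1, [0, 0, 0], 0.0682],
    [1, [0, 0, 0], 0.0682],
    [1, [0, 0, 0], 0.0682],
    [1, [0, 0, 0], 0.0682],
    [1, [0, 0, 0], 0.0682],
    [1, [0, 0, 0], 0.0682],
    [1, [0, 0, 0], 0.0682],
    [1, [0, 0, 0], 0.0682]
  ]
}}

```text
time_s: 11.15
tool_pos: [442.6, 81.6, 26.3]
tcp_rot: [[0.947, 0.322, 0.0], [0.322, -0.947, -0.0], [-0.0, 0.0, -1.0]]
contact_force: [0.3, -0.6, 0.0]
gripper_width: 0.998
```

Call:
{"fn": "send_rows", "kwargs": {
  "increments": [
    [1, [0, 0, 0], 0.0682],
    [1, [0, 0, 0], 0.0682],
    [1, [0, 0, 0], 0.0682],
    [1, [0, 0, 0], 0]
  ]
}}

```text
time_s: 11.55
tool_pos: [442.7, 81.6, 26.4]
tcp_rot: [[0.732, 0.681, 0.0], [0.681, -0.732, 0.001], [0.001, -0.0, -1.0]]
contact_force: [0.4, 0.3, 0.4]
gripper_width: 1.002
```

Run:
```python
from h import *
im=r.get_image("scene"); cv2.imwrite("pics/s5.png",im)
u,v=240,235;cv2.imwrite("pics/s5c.png",cv2.resize(im[v-60:v+50,u-60:u+60],None,fx=5,fy=5,interpolation=cv2.INTER_CUBIC))
print(r.get_obs()["tool_pos"])
```

```text
[442.58526295  81.58096773  26.36272395]
```

View pics/s5c.png

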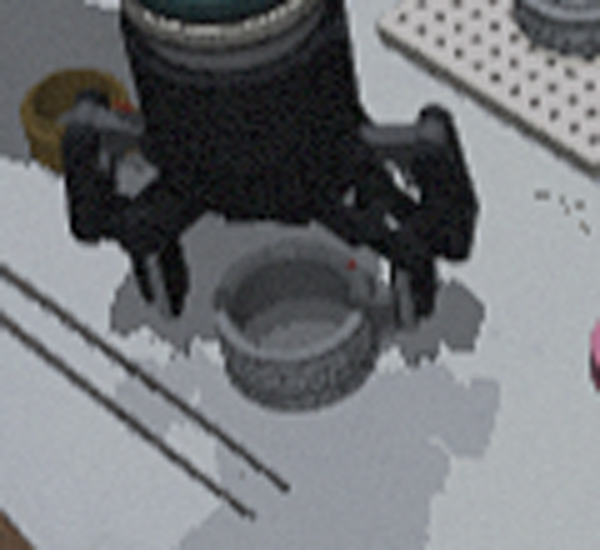

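Call:
{"fn": "send_rows", "kwargs": {
  "increments": [
    [-1, [0, 0, 0], 0],
    [-1, [0, 0, 0], 0],
    [-1, [0, 0, 0], 0],
    [-1, [0, 0, 0], 0],
    [-1, [0, 0, 0], 0]
  ]
}}

```text
time_s: 12.1
tool_pos: [442.5, 81.7, 26.8]
tcp_rot: [[0.733, 0.681, 0.0], [0.681, -0.733, 0.0], [0.0, -0.0, -1.0]]
contact_force: [-1.3, 0.5, 7.3]
gripper_width: 0.676
```

Run:
```python
from h import *
im=r.get_image("scene"); cv2.imwrite("pics/s6.png",im)
o=r.get_obs();c=o["tool_pos"];print(c,o["gripper_width"],o["contact_force"])
q,s,k=redpt("scene",im,(c[0]+28,c[1],34)); p=cast("scene",q,34)[0,:2]-c[:2]; print(q,s,k,p,np.degrees(np.arctan2(p[1],p[0])))
u,v=240,235;cv2.imwrite("pics/s6c.png",cv2.resize(im[v-60:v+50,u-60:u+60],None,fx=5,fy=5,interpolation=cv2.INTER_CUBIC))
```

```text
[442.48508439  81.6675216   26.75862957] 0.6756316948493943 [-0.89053875  0.31111281  7.66044889]
[240.         215.26086957] 4.0 4 [33.3542857 36.123047 ] 47.28210311387268
```

View pics/s6c.png

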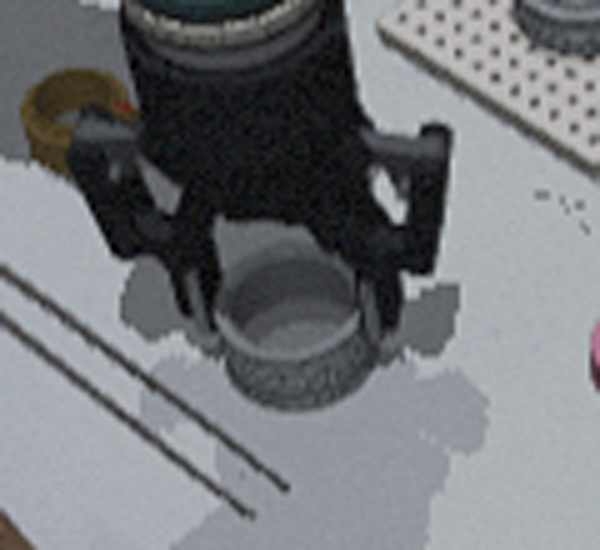

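Run:
```python
from h import *
im=cv2.imread("pics/s5.png"); g=im.astype(float); s=g[...,2]-np.maximum(g[...,1],g[...,0]); print(s[223:233,244:257].astype(int))
q,ss,k=redpt("scene",im,(471,80,34)); print(q,cast("scene",q,34))
q,ss,k=redpt("scene",cv2.imread("pics/scene0.png"),(471,80,34)); print(q,cast("scene",q,34))
```

```text
[[ -6  -6  -8  -9  -7  -6  -2  -7  -6  -1  -5  -5   0]
 [ -8  -7 -10  -6 -10  -8  -7  -5  -7  -4  -3  -2  -7]
 [ -5  -5  -4  -7  -7  -7 -10  -9  -8  -7  -4  -4 -12]
 [ -7  -3  -8  -7  -4  -7   6  -9  -7  -5  -8  -9  -5]
 [ -5  -4  -5  -5  -9  10  47  -2  -8  -7  -7  -8  -9]
 [ -6  -5 -10  -7  -6  16  35   0  -8  -7  -9  -8  -9]
 [ -3  -6  -5  -5  -7  -6  -1  -6  -7  -6  -5 -10  -8]
 [ -6  -3  -5  -5  -5  -7  -7  -7  -7  -6  -7  -6  -8]
 [ -4  -2  -5  -5  -3  -4  -6  -6  -4  -6  -6  -8  -7]
 [ -4  -5  -3  -7  -7  -3  -5  -7  -8  -6  -4  -6  -9]]
[250.         227.36486486] [[470.92058883  79.24757824  34.        ]]
[250.07880435 227.        ] [[471.6049407   79.88119069  34.        ]]
```

Call:
{"fn": "send_rows", "kwargs": {
  "increments": [
    [-1, [0, 0, 0.015], 0],
    [-1, [0, 0, 0.035], 0],
    [-1, [0, 0, 0.04], 0],
    [-1, [0, 0, 0.01], 0]
  ]
}}

```text
time_s: 12.55
tool_pos: [443.6, 81.7, 128.8]
tcp_rot: [[0.732, 0.681, 0.004], [0.681, -0.732, 0.0], [0.003, 0.003, -1.0]]
contact_force: [-0.4, -0.2, -2.1]
gripper_width: 0.676
```

Call:
{"fn": "send_rows", "kwargs": {
  "increments": [
    [-1, [0.0335, 0.0101, 0], 0.0347],
    [-1, [0.0335, 0.0101, 0], 0.0347],
    [-1, [0.0335, 0.0101, 0], 0.0347],
    [-1, [0.0335, 0.0101, 0], 0.0347],
    [-1, [0.0335, 0.0101, 0], 0.0347],
    [-1, [0.0335, 0.0101, 0], 0.0347],
    [-1, [0, 0, 0], 0],
    [-1, [0, 0, 0], 0]
  ]
}}

```text
time_s: 13.35
tool_pos: [643.2, 142.6, 125.4]
tcp_rot: [[0.375, 0.927, -0.002], [0.927, -0.375, -0.001], [-0.001, -0.001, -1.0]]
contact_force: [0.3, -0.6, -1.4]
gripper_width: 0.683
```

Run:
```python
from h import *
o=r.get_obs();print(o["tool_pos"],o["gripper_width"],o["contact_force"])
im=r.get_image("scene"); cv2.imwrite("pics/s7.png",im)
u,v=298,160;cv2.imwrite("pics/s7c.png",cv2.resize(im[v-60:v+50,u-60:u+60],None,fx=5,fy=5,interpolation=cv2.INTER_CUBIC))
```

```text
[643.15575092 142.59839403 125.43379622] 0.6828056708614837 [ 0.32662676 -0.57476971 -1.42062553]
```

View pics/s7c.png

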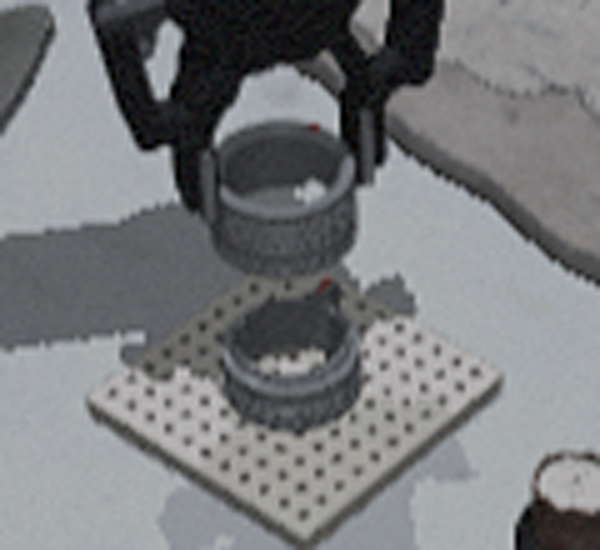

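Run:
```python
from p2 import *
im=cv2.imread("pics/s7.png"); g=im.astype(float); s=g[...,2]-np.maximum(g[...,1],g[...,0])
for (u,v),z,c in(((301,125),132.8,(643.2,142.6)),((303,157),45,(643.5,142.1))):
    w=np.clip(s[v-4:v+5,u-4:u+5]+3,0,None);w[w<8]=0; yy,xx=np.mgrid[-4:5,-4:5]; q=(u+(w*xx).sum()/w.sum(),v+(w*yy).sum()/w.sum())
    p=cast("scene",q,z)[0,:2]-c;print(np.round(q,1),w.max(),p,np.hypot(*p),np.degrees(np.arctan2(p[1],p[0])))
a=overlay("scene",im,(643.2,142.6,132.8),[(30,132.8,(0,255,0)),(30,98.8,(255,0,0))],[(keyline((643.2,142.6),21,23,30,132.8),(255,0,255))],h=28)
b=overlay("scene",im,(643.5,142.1,37),[(30,37,(0,255,0)),(30,13,(255,0,0))],[(keyline((643.5,142.1),21,30,38,45),(255,0,255))],h=28)
cv2.imwrite("pics/o7.png",cv2.resize(np.hstack([a,b]),(800,400),interpolation=cv2.INTER_AREA))
```

```text
[300.5 125.2] 43.0 [26.01814324  7.96933943] 27.211287154710547 17.0297905135797
[302.3 156.4] 47.0 [29.30765264 11.32817181] 31.42078897240974 21.13281666276351
```

View pics/o7.png

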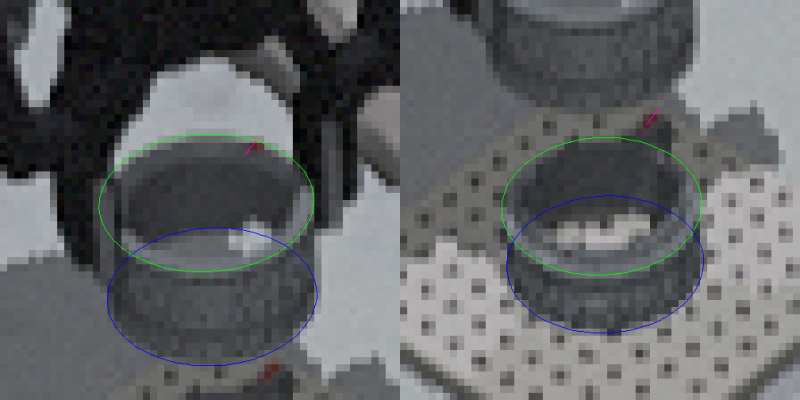

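Call:
{"fn": "send_rows", "kwargs": {
  "increments": [
    [-1, [0, -0.0005, -0.02], 0.025],
    [-1, [0, 0, -0.015], 0],
    [-1, [0, 0, -0.01], 0],
    [-1, [0, 0, -0.003], 0],
    [-1, [0, 0, 0], 0],
    [-1, [0, 0, 0], 0]
  ]
}}

```text
time_s: 14.0
tool_pos: [643.9, 141.7, 78.7]
tcp_rot: [[0.327, 0.945, 0.001], [0.945, -0.327, -0.0], [0.0, 0.001, -1.0]]
contact_force: [0.5, 0.5, -2.1]
gripper_width: 0.681
```

Call:
{"fn": "send_rows", "kwargs": {
  "increments": [
    [-1, [0, 0, -0.004], 0],
    [-1, [0, 0, -0.003], 0],
    [-1, [0, 0, -0.002], 0],
    [-1, [0, 0, -0.002], 0]
  ]
}}

```text
time_s: 14.4
tool_pos: [643.6, 141.8, 67.1]
tcp_rot: [[0.326, 0.945, -0.0], [0.945, -0.326, -0.0], [-0.0, -0.0, -1.0]]
contact_force: [0.3, 0.1, -1.0]
gripper_width: 0.672
```

Call:
{"fn": "send_rows", "kwargs": {
  "increments": [
    [-1, [0, 0, -0.002], 0],
    [-1, [0, 0, -0.001], 0],
    [-1, [0, 0, -0.001], 0],
    [-1, [0, 0, 0], 0]
  ]
}}

```text
time_s: 14.8
tool_pos: [643.5, 141.8, 63.9]
tcp_rot: [[0.326, 0.945, -0.0], [0.945, -0.326, 0.001], [0.0, -0.001, -1.0]]
contact_force: [-1.9, 0.3, 4.2]
gripper_width: 0.678
```

Call:
{"fn": "send_rows", "kwargs": {
  "increments": [
    [1, [0, 0, 0], 0],
    [1, [0, 0, 0], 0],
    [1, [0, 0, 0], 0],
    [1, [0, 0, 0.03], 0],
    [1, [0, 0, 0.04], 0],
    [1, [-0.02, 0.01, 0.01], -0.0667],
    [1, [-0.022, 0.011, 0], -0.0667],
    [1, [-0.022, 0.011, 0], -0.0667]
  ]
}}

```text
time_s: 15.6
tool_pos: [579.6, 174.0, 144.1]
tcp_rot: [[0.687, 0.726, 0.002], [0.726, -0.687, 0.001], [0.002, 0.001, -1.0]]
contact_force: [-0.0, 0.6, -0.4]
gripper_width: 0.996
```

Call:
{"fn": "send_rows", "kwargs": {
  "increments": [
    [1, [-0.022, 0.011, 0], -0.0667],
    [1, [-0.022, 0.011, 0], -0.0667],
    [1, [-0.022, 0.011, 0], -0.0667],
    [1, [-0.022, 0.011, -0.01], -0.0667],
    [1, [-0.022, 0.011, -0.01], -0.0667],
    [1, [-0.022, 0.011, -0.01], -0.0667],
    [1, [0, 0, 0], -0.0667],
    [1, [0, 0, 0], 0]
  ]
}}

```text
time_s: 16.4
tool_pos: [446.8, 240.2, 112.7]
tcp_rot: [[0.988, -0.156, -0.001], [-0.156, -0.988, -0.002], [-0.0, 0.002, -1.0]]
contact_force: [0.3, 0.3, -0.8]
gripper_width: 1.002
```

Run:
```python
from h import *
o=r.get_obs();print(o["tool_pos"],o["tcp_rot"][:,1])
im=r.get_image("scene"); cv2.imwrite("pics/s8.png",im)
cv2.imwrite("pics/top8.png",r.get_image("top"))
u,v=250,170;cv2.imwrite("pics/s8c.png",cv2.resize(im[v-60:v+60,u-80:u+80],None,fx=5,fy=5,interpolation=cv2.INTER_CUBIC))
```

```text
[446.80431199 240.22468429 112.72124571] [-0.15601205 -0.98775385  0.00160353]
```

View pics/s8c.png

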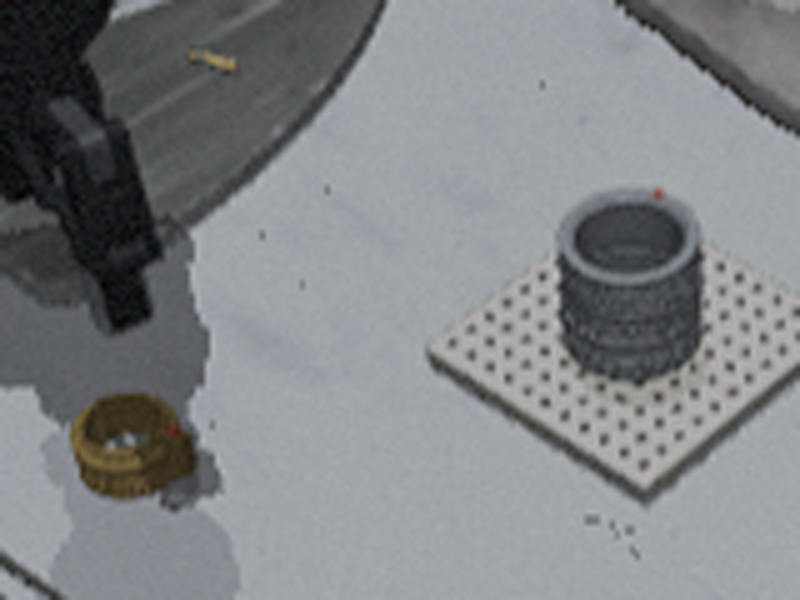

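Call:
{"fn": "send_rows", "kwargs": {
  "increments": [
    [1, [-0.0007, -0.0025, -0.03], 0],
    [1, [0, 0, -0.03], 0],
    [1, [0, 0, -0.02], 0],
    [1, [0, 0, -0.012], 0],
    [1, [0, 0, 0], 0],
    [-1, [0, 0, 0], 0],
    [-1, [0, 0, 0], 0],
    [-1, [0, 0, 0], 0]
  ]
}}

```text
time_s: 17.3
tool_pos: [447.6, 237.6, 22.2]
tcp_rot: [[0.988, -0.158, 0.001], [-0.158, -0.988, 0.001], [0.001, -0.002, -1.0]]
contact_force: [-0.3, -1.3, 15.5]
gripper_width: 0.517
```

Call:
{"fn": "send_rows", "kwargs": {
  "increments": [
    [-1, [0, 0, 0], 0],
    [-1, [0, 0, 0], 0],
    [-1, [0, 0, 0], 0],
    [-1, [0, 0, 0], 0]
  ]
}}

```text
time_s: 17.7
tool_pos: [447.5, 237.6, 22.6]
tcp_rot: [[0.987, -0.158, 0.002], [-0.158, -0.987, 0.002], [0.001, -0.002, -1.0]]
contact_force: [-1.2, 0.8, 7.5]
gripper_width: 0.497
```

Run:
```python
from ov import *
im=cv2.imread("pics/s8.png"); im2=cv2.imread("pics/top8.png")
c=(643.5,141.8)
G=(0,255,0);B=(255,0,0);M=(255,0,255)
a=overlay("scene",im,(*c,60),[(30,71,G),(30,37,M),(30,13,B)],[(keyline(c,21,23,30,71),M)],h=28)
b=overlay("scene",r.get_image("scene"),(446,237.5,20),[],h=40)
cv2.imwrite("pics/o8.png",np.hstack([cv2.resize(x,(400,400),interpolation=cv2.INTER_AREA) for x in(a,b)]))
```

```text
(no output)
```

View pics/o8.png

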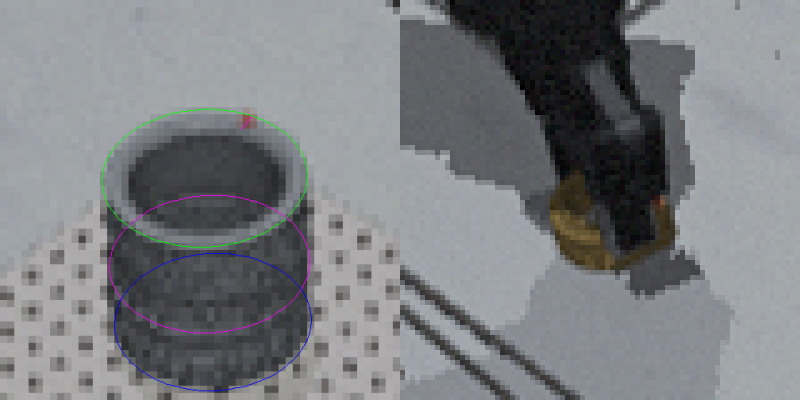

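The alu stack's rim fits z = 71 mm, so the upper is fully down. Now I centre the brass lower along the other axis.

Call:
{"fn": "send_rows", "kwargs": {
  "increments": [
    [1, [0, 0, 0], 0],
    [1, [0, 0, 0], 0],
    [1, [0, 0, 0], 0],
    [1, [0, 0, 0], 0],
    [1, [0, 0, 0], 0.0682],
    [1, [0, 0, 0], 0.0682],
    [1, [0, 0, 0], 0.0682],
    [1, [0, 0, 0], 0.0682]
  ]
}}

```text
time_s: 18.55
tool_pos: [446.8, 237.2, 21.2]
tcp_rot: [[0.914, 0.407, -0.0], [0.407, -0.914, -0.0], [-0.0, 0.0, -1.0]]
contact_force: [-0.5, -0.5, 0.6]
gripper_width: 0.998
```

Call:
{"fn": "send_rows", "kwargs": {
  "increments": [
    [1, [0, 0, 0], 0.0682],
    [1, [0, 0, 0], 0.0682],
    [1, [0, 0, 0], 0.0682],
    [1, [0, 0, 0], 0.0682],
    [1, [0, 0, 0], 0.0682],
    [1, [0, 0, 0], 0.0682],
    [1, [0, 0, 0], 0.0682],
    [1, [0, 0, 0], 0]
  ]
}}

```text
time_s: 19.35
tool_pos: [447.0, 237.1, 21.4]
tcp_rot: [[0.158, 0.987, -0.0], [0.987, -0.158, 0.001], [0.001, -0.0, -1.0]]
contact_force: [-0.2, 0.5, 0.0]
gripper_width: 0.998
```

Call:
{"fn": "send_rows", "kwargs": {
  "increments": [
    [-1, [0, 0, 0], 0],
    [-1, [0, 0, 0], 0],
    [-1, [0, 0, 0], 0],
    [-1, [0, 0, 0], 0],
    [-1, [0, 0, 0], 0],
    [-1, [0, 0, 0], 0],
    [-1, [0, 0, 0], 0]
  ]
}}

```text
time_s: 20.05
tool_pos: [446.8, 237.3, 21.7]
tcp_rot: [[0.158, 0.987, -0.0], [0.987, -0.158, 0.0], [0.0, -0.0, -1.0]]
contact_force: [-0.9, -0.8, 5.3]
gripper_width: 0.49
```

```bash
cat > steel.py <<'E'
from h import *
# steel block edges: line fits on scene0 top-face edges vs paper, via Canny-like gradient along rays
im=cv2.imread("pics/scene0.png"); g=cv2.GaussianBlur(cv2.cvtColor(im,cv2.COLOR_BGR2GRAY),(0,0),.7).astype(float)
C0=np.array([653,-147.]); th=np.radians(12.0)
ex=np.array([np.cos(th),np.sin(th)]);ey=np.array([-ex[1],ex[0]])
from scipy.ndimage import map_coordinates
def edge(n,g,z,d,t,s):
    # along outward dir d at tangent offset s: sample 35..75 mm
    rr=np.arange(40,70,.25); P=C0+rr[:,None]*d+s*t; uv=proj(n,np.c_[P,0*rr+z])
    v=map_coordinates(g,[uv[:,1],uv[:,0]],order=1); gr=np.gradient(cv2.GaussianBlur(v[None],(0,0),4)[0]); j=np.argmax(gr); return rr[j],gr[j]
for n in CI:
    im=cv2.imread(f"pics/{n}0.png"); g=cv2.cvtColor(im,cv2.COLOR_BGR2GRAY).astype(float)
    for nm,d,t in(("+x",ex,ey),("-x",-ex,ey),("+y",ey,ex),("-y",-ey,ex)):
        e=np.array([edge(n,g,16,d,t,s) for s in np.arange(-40,41,8)]); print(n,nm,np.median(e[:,0]),e[:,0].round(1).tolist())
E
python3 steel.py
```

```text
scene +x 55.25 [56.0, 56.0, 56.2, 56.5, 55.0, 55.2, 56.0, 55.2, 55.2, 55.2, 55.2]
scene -x 61.75 [61.5, 61.8, 61.2, 61.5, 62.0, 62.2, 61.5, 62.0, 62.0, 62.2, 61.5]
scene +y 53.0 [53.2, 52.5, 52.8, 52.8, 53.0, 53.0, 53.5, 52.5, 53.5, 52.8, 53.0]
scene -y 59.25 [59.5, 59.5, 59.2, 59.5, 59.5, 59.2, 59.2, 59.0, 59.2, 59.0, 59.0]
top +x 57.75 [57.8, 58.8, 57.5, 58.2, 58.2, 57.8, 58.8, 57.2, 58.0, 57.8, 57.5]
top -x 55.5 [55.2, 55.0, 55.5, 55.0, 55.8, 55.5, 56.0, 55.8, 56.2, 56.0, 55.5]
top +y 58.75 [59.0, 58.2, 59.0, 58.2, 57.8, 58.8, 57.8, 58.8, 59.5, 58.8, 59.0]
top -y 54.25 [54.2, 55.2, 54.2, 55.0, 54.2, 55.0, 54.2, 54.5, 54.0, 54.5, 54.2]
```

Call:
{"fn": "send_rows", "kwargs": {
  "increments": [
    [-1, [0, 0, 0.015], 0],
    [-1, [0, 0, 0.035], 0],
    [-1, [0, 0, 0.04], 0],
    [-1, [0.015, -0.03, 0.01], 0],
    [-1, [0.0207, -0.0385, 0], 0],
    [-1, [0.0207, -0.0385, 0], 0],
    [-1, [0.0207, -0.0385, 0], 0],
    [-1, [0.0207, -0.0385, 0], 0]
  ]
}}

```text
time_s: 20.85
tool_pos: [544.8, 52.1, 121.1]
tcp_rot: [[0.157, 0.988, -0.001], [0.988, -0.157, -0.0], [-0.0, -0.001, -1.0]]
contact_force: [1.5, 1.5, -0.9]
gripper_width: 0.496
```

Call:
{"fn": "send_rows", "kwargs": {
  "increments": [
    [-1, [0.0207, -0.0385, 0], 0],
    [-1, [0.0207, -0.0385, 0], 0],
    [-1, [0.0207, -0.0385, 0], 0],
    [-1, [0.0207, -0.0385, 0], 0],
    [-1, [0.0207, -0.0385, 0], 0],
    [-1, [0, 0, 0], 0],
    [-1, [0, 0, 0], 0]
  ]
}}

```text
time_s: 21.55
tool_pos: [647.6, -140.6, 120.8]
tcp_rot: [[0.16, 0.987, -0.001], [0.987, -0.16, -0.0], [-0.001, -0.001, -1.0]]
contact_force: [-0.7, 0.5, -0.8]
gripper_width: 0.495
```

Run:
```python
from h import *
o=r.get_obs();print(o["tool_pos"],o["gripper_width"],o["contact_force"])
im=r.get_image("scene"); cv2.imwrite("pics/s9.png",im)
u,v=400,220;cv2.imwrite("pics/s9c.png",cv2.resize(im[v-60:v+60,u-60:u+60],None,fx=5,fy=5,interpolation=cv2.INTER_CUBIC))
```

```text
[ 647.62779321 -140.62568908  120.7924991 ] 0.495058893034292 [-0.65248135  0.50780801 -0.81160786]
```

View pics/s9c.png

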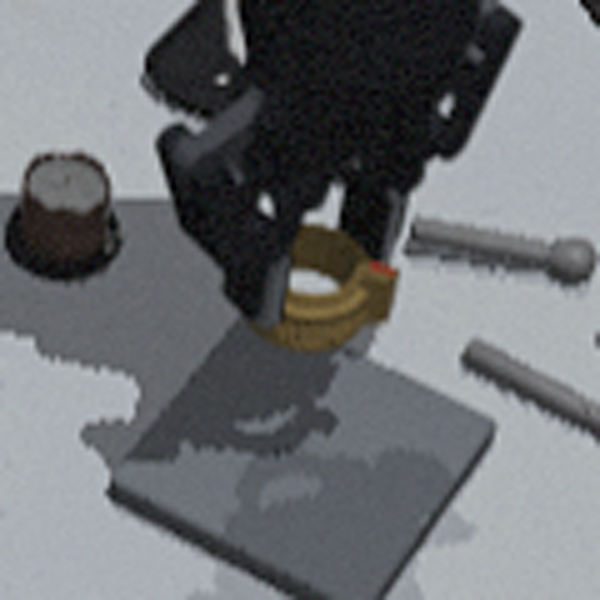

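Call:
{"fn": "send_rows", "kwargs": {
  "increments": [
    [-1, [0.006, -0.0074, -0.025], 0],
    [-1, [0, 0, -0.03], 0],
    [-1, [0, 0, -0.02], 0],
    [-1, [0, 0, -0.004], 0],
    [-1, [0, 0, 0], 0],
    [-1, [0, 0, 0], 0]
  ]
}}

```text
time_s: 22.2
tool_pos: [654.7, -146.0, 43.3]
tcp_rot: [[0.156, 0.988, 0.001], [0.988, -0.156, -0.0], [0.0, 0.001, -1.0]]
contact_force: [0.7, -0.8, -1.2]
gripper_width: 0.493
```

Call:
{"fn": "send_rows", "kwargs": {
  "increments": [
    [-1, [-0.001, -0.002, -0.003], 0],
    [-1, [0, 0, -0.002], 0],
    [-1, [0, 0, 0], 0],
    [-1, [0, 0, -0.001], 0],
    [-1, [0, 0, 0], 0]
  ]
}}

```text
time_s: 22.7
tool_pos: [653.4, -149.1, 37.8]
tcp_rot: [[0.158, 0.987, 0.001], [0.987, -0.158, 0.0], [0.001, 0.001, -1.0]]
contact_force: [-2.8, 1.2, 6.6]
gripper_width: 0.489
```

Call:
{"fn": "send_rows", "kwargs": {
  "increments": [
    [1, [0, 0, 0], 0],
    [1, [0, 0, 0], 0],
    [1, [0, 0, 0], 0],
    [1, [0, 0, 0.01], 0],
    [1, [0, 0, 0.04], 0],
    [1, [0, 0, 0.04], 0],
    [1, [-0.0302, -0.0164, 0], 0.032],
    [1, [-0.0302, -0.0164, 0], 0.032]
  ]
}}

```text
time_s: 23.5
tool_pos: [594.3, -181.6, 128.4]
tcp_rot: [[0.018, 1.0, 0.004], [1.0, -0.018, -0.002], [-0.002, 0.004, -1.0]]
contact_force: [-0.3, -0.7, -0.5]
gripper_width: 1.0
```

Call:
{"fn": "send_rows", "kwargs": {
  "increments": [
    [1, [-0.0302, -0.0164, 0], 0.032],
    [1, [-0.0302, -0.0164, 0], 0.032],
    [1, [-0.0302, -0.0164, 0], 0.032],
    [1, [-0.0302, -0.0164, 0], 0.032],
    [1, [0, 0, 0], 0],
    [1, [0, 0, 0], 0]
  ]
}}

```text
time_s: 24.1
tool_pos: [471.5, -247.8, 127.0]
tcp_rot: [[-0.239, 0.971, 0.001], [0.971, 0.239, -0.0], [-0.0, 0.001, -1.0]]
contact_force: [0.5, 0.6, -0.1]
gripper_width: 0.998
```

Run:
```python
from ov import *
o=r.get_obs();print(o["tool_pos"],o["tcp_rot"][:,1])
im=r.get_image("scene"); cv2.imwrite("pics/s10.png",im)
G=(0,255,0);B=(255,0,0);M=(255,0,255)
c=(653.4,-149.1)
a=overlay("scene",im,(*c,36),[(22.5,36,G),(22.5,16,B)],[(keyline(c,-58,22.5,30.5,44),M)],h=28)
c2=(471.5,-247.5)
b=overlay("scene",im,(*c2,28),[(22.5,28,G),(22.5,0,B)],[(keyline(c2,-46,16,22.5,28),M)],h=28)
cv2.imwrite("pics/o10.png",np.hstack([cv2.resize(x,(400,400),interpolation=cv2.INTER_AREA) for x in(a,b)]))
```

```text
[ 471.54762772 -247.81899672  126.9963189 ] [9.71070265e-01 2.38792422e-01 8.47824362e-04]
```

View pics/o10.png

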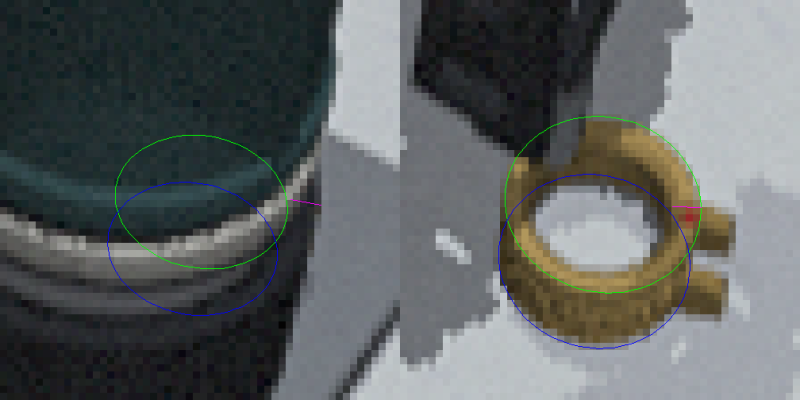

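View pics/s10.png

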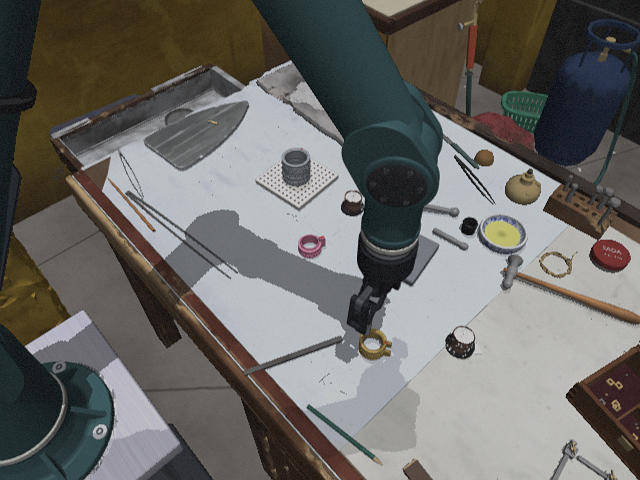

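Call:
{"fn": "send_rows", "kwargs": {
  "increments": [
    [1, [0, 0, -0.035], 0],
    [1, [0, 0, -0.035], 0],
    [1, [0, 0, -0.02], 0],
    [1, [0, 0, -0.012], 0],
    [1, [0, 0, 0], 0],
    [-1, [0, 0, 0], 0],
    [-1, [0, 0, 0], 0],
    [-1, [0, 0, 0], 0]
  ]
}}

```text
time_s: 24.95
tool_pos: [472.5, -247.3, 25.3]
tcp_rot: [[-0.242, 0.97, 0.001], [0.97, 0.242, -0.001], [-0.001, 0.001, -1.0]]
contact_force: [-0.4, 1.8, 22.3]
gripper_width: 0.513
```

Call:
{"fn": "send_rows", "kwargs": {
  "increments": [
    [-1, [0, 0, 0], 0],
    [-1, [0, 0, 0], 0],
    [-1, [0, 0, 0], 0],
    [-1, [0, 0, 0], 0]
  ]
}}

```text
time_s: 25.35
tool_pos: [472.5, -247.3, 25.8]
tcp_rot: [[-0.242, 0.97, 0.002], [0.97, 0.242, -0.0], [-0.001, 0.002, -1.0]]
contact_force: [-0.9, 0.2, 5.1]
gripper_width: 0.497
```

Call:
{"fn": "send_rows", "kwargs": {
  "increments": [
    [1, [0, 0, 0], 0],
    [1, [0, 0, 0], 0],
    [1, [0, 0, 0], 0],
    [1, [0, 0, 0], 0],
    [1, [0, 0, 0], -0.068],
    [1, [0, 0, 0], -0.068],
    [1, [0, 0, 0], -0.068],
    [1, [0, 0, 0], -0.068]
  ]
}}

```text
time_s: 26.15
tool_pos: [472.0, -247.0, 24.2]
tcp_rot: [[0.325, 0.946, -0.0], [0.946, -0.325, 0.0], [0.0, -0.0, -1.0]]
contact_force: [-0.1, 0.1, -0.9]
gripper_width: 1.0
```

Call:
{"fn": "send_rows", "kwargs": {
  "increments": [
    [1, [0, 0, 0], -0.068],
    [1, [0, 0, 0], -0.068],
    [1, [0, 0, 0], -0.068],
    [1, [0, 0, 0], -0.068],
    [1, [0, 0, 0], -0.068],
    [1, [0, 0, 0], -0.068],
    [1, [0, 0, 0], -0.068],
    [1, [0, 0, 0], -0.068]
  ]
}}

```text
time_s: 26.95
tool_pos: [472.1, -246.8, 24.2]
tcp_rot: [[0.995, 0.1, -0.0], [0.1, -0.995, 0.0], [-0.0, -0.0, -1.0]]
contact_force: [-0.4, -0.3, -0.3]
gripper_width: 1.002
```

Call:
{"fn": "send_rows", "kwargs": {
  "increments": [
    [1, [0, 0, 0], -0.068],
    [1, [0, 0, 0], -0.068],
    [1, [0, 0, 0], -0.068],
    [1, [0, 0, 0], 0]
  ]
}}

```text
time_s: 27.35
tool_pos: [471.9, -246.7, 23.9]
tcp_rot: [[0.949, -0.315, -0.001], [-0.315, -0.949, -0.0], [-0.001, 0.001, -1.0]]
contact_force: [0.2, -0.1, 0.5]
gripper_width: 0.996
```

Run:
```python
from ov import *
o=r.get_obs();print(o["tool_pos"],o["tcp_rot"][:,1])
im=r.get_image("scene"); cv2.imwrite("pics/s11.png",im)
c2=(471.5,-247.5)
b=overlay("scene",im,(*c2,28),[],h=45,k=11)
cv2.imwrite("pics/o11.png",cv2.resize(b,(500,500),interpolation=cv2.INTER_AREA))
```

```text
[ 471.94743121 -246.73298972   23.85697409] [-3.14927734e-01 -9.49115434e-01  6.44681823e-04]
```

View pics/o11.png

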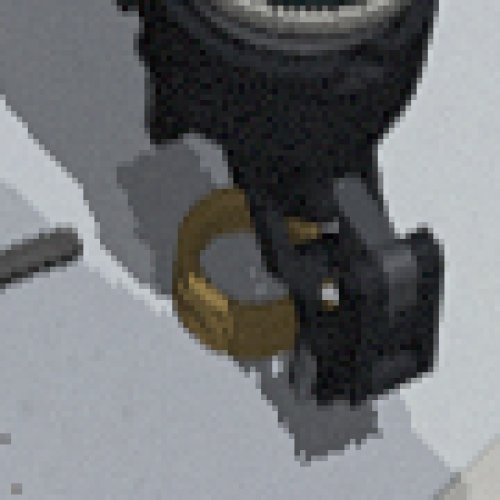

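Call:
{"fn": "send_rows", "kwargs": {
  "increments": [
    [-1, [0, 0, 0], 0],
    [-1, [0, 0, 0], 0],
    [-1, [0, 0, 0], 0],
    [-1, [0, 0, 0], 0],
    [-1, [0, 0, 0], 0],
    [-1, [0, 0, 0], 0],
    [-1, [0, 0, 0], 0]
  ]
}}

```text
time_s: 28.1
tool_pos: [472.0, -247.1, 24.9]
tcp_rot: [[0.949, -0.316, 0.001], [-0.316, -0.949, 0.0], [0.001, -0.001, -1.0]]
contact_force: [0.3, 0.7, 6.2]
gripper_width: 0.502
```

Call:
{"fn": "send_rows", "kwargs": {
  "increments": [
    [-1, [0, 0, 0.015], 0],
    [-1, [0, 0, 0.035], 0],
    [-1, [0, 0, 0.04], 0],
    [-1, [0.01, 0.005, 0.015], 0],
    [-1, [0.0285, 0.0155, 0], 0],
    [-1, [0.0285, 0.0155, 0], 0],
    [-1, [0.0285, 0.0155, 0], 0]
  ]
}}

```text
time_s: 28.8
tool_pos: [568.2, -194.4, 129.1]
tcp_rot: [[0.949, -0.316, -0.0], [-0.316, -0.949, 0.001], [-0.001, -0.001, -1.0]]
contact_force: [0.2, -0.3, -2.1]
gripper_width: 0.503
```

Call:
{"fn": "send_rows", "kwargs": {
  "increments": [
    [-1, [0.0285, 0.0155, 0], 0],
    [-1, [0.0285, 0.0155, 0], 0],
    [-1, [0.0285, 0.0155, 0], 0],
    [-1, [0, 0, 0], 0],
    [-1, [0, 0, 0], 0],
    [-1, [0, 0, 0], 0]
  ]
}}

```text
time_s: 29.4
tool_pos: [651.4, -149.8, 128.9]
tcp_rot: [[0.948, -0.317, -0.002], [-0.317, -0.948, -0.0], [-0.002, 0.001, -1.0]]
contact_force: [-0.7, -0.7, -2.3]
gripper_width: 0.501
```

Run:
```python
from ov import *
o=r.get_obs();print(o["tool_pos"],o["tcp_rot"][:,1],o["gripper_width"])
im=r.get_image("scene"); cv2.imwrite("pics/s12.png",im)
b=overlay("scene",im,(653.4,-149.1,70),[],h=45,k=12)
cv2.imwrite("pics/o12.png",cv2.resize(b,(540,540),interpolation=cv2.INTER_AREA))
```

```text
[ 651.37929751 -149.78228996  128.87907873] [-3.17426351e-01 -9.48282640e-01  7.39631283e-04] 0.5014421191348967
```

View pics/o12.png

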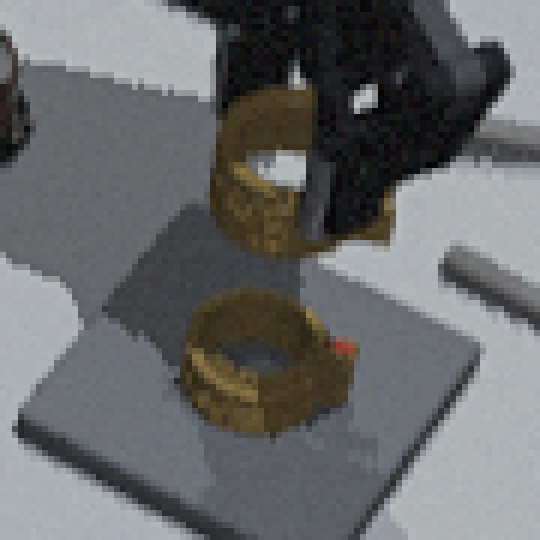

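Call:
{"fn": "send_rows", "kwargs": {
  "increments": [
    [-1, [0, 0, 0], 0.0625],
    [-1, [0, 0, 0], 0.0625],
    [-1, [0, 0, 0], 0.0625],
    [-1, [0, 0, 0], 0.0625],
    [-1, [0, 0, 0], 0.0625],
    [-1, [0, 0, 0], 0.0625],
    [-1, [0, 0, 0], 0.0625],
    [-1, [0, 0, 0], 0.0625]
  ]
}}

```text
time_s: 30.25
tool_pos: [651.4, -150.3, 129.4]
tcp_rot: [[0.746, 0.666, -0.001], [0.666, -0.746, -0.0], [-0.001, -0.0, -1.0]]
contact_force: [-0.7, 0.7, -1.6]
gripper_width: 0.5
```

Call:
{"fn": "send_rows", "kwargs": {
  "increments": [
    [-1, [0, 0, 0], 0],
    [-1, [0, 0, 0], 0]
  ]
}}

```text
time_s: 30.45
tool_pos: [652.0, -149.9, 129.5]
tcp_rot: [[0.751, 0.66, -0.0], [0.66, -0.751, 0.0], [-0.0, -0.0, -1.0]]
contact_force: [-0.1, -0.1, -2.0]
gripper_width: 0.498
```

Run:
```python
from ov import *
o=r.get_obs();c=o["tool_pos"];print(c,o["tcp_rot"][:,1],o["gripper_width"])
im=r.get_image("scene"); cv2.imwrite("pics/s13.png",im)
G=(0,255,0);B=(255,0,0);M=(255,0,255)
zb=c[2]-24.9; a=overlay("scene",im,(c[0],c[1],zb+28),[(22.5,zb+28,G),(22.5,zb,B)],[(keyline(c,9,16,22.5,zb+28),M)],h=28)
cl=(653.4,-149.1)
b=overlay("scene",im,(*cl,36),[(22.5,36,G),(22.5,16,B)],[(keyline(cl,-58,22.5,30.5,44),M)],h=28)
cv2.imwrite("pics/o13.png",np.hstack([cv2.resize(x,(400,400),interpolation=cv2.INTER_AREA) for x in(a,b)]))
g=im.astype(float);hs=cv2.cvtColor(im,cv2.COLOR_BGR2HSV)
rm=((hs[...,0]<7)|(hs[...,0]>172))&(hs[...,1]>90); ys,xs=np.nonzero(rm[150:290,340:460]); print(list(zip((xs+340).tolist(),(ys+150).tolist())))
```

```text
[ 652.04721729 -149.92700528  129.47244211] [ 6.60251107e-01 -7.51044836e-01 -3.60544579e-04] 0.4976807576930695
[(351, 202), (415, 203), (345, 206), (346, 208), (415, 243), (415, 244), (416, 244)]
```

View pics/o13.png

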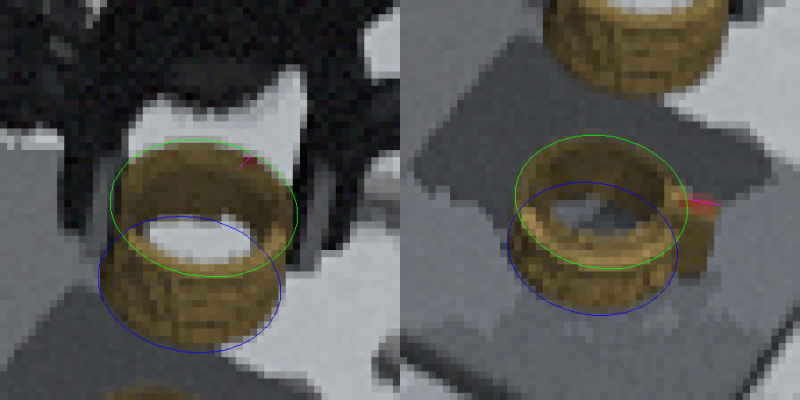

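Run:
```python
from ov import *
im=cv2.imread("pics/s13.png"); hs=cv2.cvtColor(im,cv2.COLOR_BGR2HSV); g=im.astype(float)
s=g[...,2]-1.0*g[...,1]
def loc(p,z,c):
    u,v=proj("scene",p)[0].round().astype(int)
    S=s[v-7:v+8,u-7:u+8]; print(S.astype(int)); return u,v
c=np.array([652.0,-149.9]);cl=np.array([653.4,-149.1])
a=np.radians(9);u,v=loc((c[0]+20*np.cos(a),c[1]+20*np.sin(a),132.6),0,0);print(u,v)
a=np.radians(-58);u,v=loc((cl[0]+27*np.cos(a),cl[1]+27*np.sin(a),44),0,0);print(u,v)
```

```text
[[-2 -3 -3 -6 -3 -3 -5 -4 -4 -2 -3 -5 -6 -4 -3]
 [-4 -3 -4 -2 -2 -5 -5 -3 -1 -6 -3 -5 -6 -6 -4]
 [-5 -3 -5 -4 -1 -4 -5 -3 -4 -4 -3 -6 -5 -5 -6]
 [-5 -7 -8 -6 -4 -6 -4 -5 -6 -4 -2 -6 -5 -5 -5]
 [-2  1 -3 -3 -4 -4 -4 -3 -5 -6 -4 -4 -5 -7 -5]
 [12 13 12  6  2 -1 -2 -5 -8 -6 -6 -5 -5 -4 -5]
 [15 14 13 12 13 13 12  9  6  1 -6 -5 -7 -5 -3]
 [16 12 13 15 10 14 12 39 51 14 -2 -7 -7 -5 -1]
 [12 11 11 13 16 13 10 18 27 19  6 -2 -5 -4  4]
 [10  9  9  8  9  8 10 12 12 13 10  5 -5 -8  2]
 [ 8  7 10  9  9  7 10  9 10 13 12 15  6 -4 -7]
 [ 7 10 11  7 10  6  8  8  9 11 12 14 13  5  0]
 [11  7 10 10  9  8  9  8  6  8 11 10 13  8 -5]
 [ 9 11 11  8  9  7  8  8  5  9 12 11 10 12  5]
 [10 10  5 11  8  9 11 10  7  7  9 11 11 10  4]]
414 203
[[-3  0 -4 -6 -1 -1 -4 -4 -2 -5 -3 -3 -1 -2 -2]
 [10 -3 -4 -1 -2 -5 -3 -5 -3  1 -1 -3 -2 -3 -2]
 [10  6 -5 -2 -5 -2 -3 -5 -2 -2  0 -2 -2 -2 -2]
 [11 13  7 -4 -1 -3 -4 -1 -4 -2 -5 -5 -5 -4 -5]
 [ 7 15  8  3 -4 -3 -3 -3 -4 -2 -4 -5 -1 -1 -3]
 [ 7 19 17 17 -3 -7 -7 -4 -5 -4  1 -2 -5 -4 -5]
 [ 7 20 21 36 37 44 32 19 -2 -1 -4 -4 -2 -5 -4]
 [ 9 17 19 53 71 86 70 62  7 -4 -3 -3 -5 -3 -5]
 [14 13 12 19 30 51 53 60 10 -4 -5 -2 -4 -5 -3]
 [14 14 10 11 13 13 13 22  2 -6 -3 -5 -3 -3 -7]
 [12 13 10 14 10 13 12 11 -4 -4 -3 -2 -6 -4 -5]
 [17 18 17 14 13 13 12 10 -4 -7 -5 -3 -2 -5 -6]
 [20 21 17 14 11 10 10 12 -8 -5 -6 -5 -3 -7 -3]
 [18 18 13 11 12 11  9  6 -6 -3 -5 -6 -4 -4 -5]
 [17 15 11 14 11 12 13  2 -5 -6 -5 -4 -3 -5 -5]]
417 244
```

Run:
```python
from h import *
for q,z,c in(((414.72,203.3),132.6,(652.0,-149.9)),((415.2,244.1),44,(653.4,-149.1))):
  for dc in((0,0),(.7,.7),(-.7,.7)):
    p=cast("scene",q,z)[0,:2]-np.array(c)-dc; print(p.round(1),np.hypot(*p).round(1),np.degrees(np.arctan2(p[1],p[0])).round(1))
```

```text
[19.7  1.5] 19.8 4.3
[19.   0.8] 19.0 2.3
[20.4  0.8] 20.4 2.2
[ 12.  -21.6] 24.7 -61.0
[ 11.3 -22.3] 25.0 -63.2
[ 12.7 -22.3] 25.6 -60.4
```

Call:
{"fn": "send_rows", "kwargs": {
  "increments": [
    [-1, [0.0014, 0.0008, -0.005], -0.0688],
    [-1, [0, 0, -0.005], -0.0688],
    [-1, [0, 0, -0.005], -0.0688],
    [-1, [0, 0, -0.005], -0.0688],
    [-1, [0, 0, -0.005], -0.0688],
    [-1, [0, 0, -0.005], -0.0688],
    [-1, [0, 0, -0.005], -0.0688],
    [-1, [0, 0, -0.005], -0.0688]
  ]
}}

```text
time_s: 31.3
tool_pos: [654.3, -148.0, 88.9]
tcp_rot: [[0.907, -0.421, -0.0], [-0.421, -0.907, -0.0], [-0.0, 0.0, -1.0]]
contact_force: [-0.5, -0.7, -1.0]
gripper_width: 0.5
```

Call:
{"fn": "send_rows", "kwargs": {
  "increments": [
    [-1, [0, 0, -0.01], 0],
    [-1, [0, 0, -0.004], 0],
    [-1, [0, 0, 0], 0],
    [-1, [0, 0, 0], 0]
  ]
}}

```text
time_s: 31.7
tool_pos: [654.4, -148.4, 75.4]
tcp_rot: [[0.911, -0.413, 0.0], [-0.413, -0.911, 0.0], [0.0, -0.0, -1.0]]
contact_force: [0.4, 0.0, -1.9]
gripper_width: 0.496
```

Run:
```python
from ov import *
o=r.get_obs();c=o["tool_pos"];print(c,np.degrees(np.arctan2(*o["tcp_rot"][[1,0],1])),o["gripper_width"])
im=r.get_image("scene"); cv2.imwrite("pics/s14.png",im)
b=overlay("scene",im,(653.4,-149.1,60),[],h=30,k=18)
cv2.imwrite("pics/o14.png",cv2.resize(b,(540,540),interpolation=cv2.INTER_AREA))
```

```text
[ 654.41614134 -148.37775779   75.40609175] -114.4229191798244 0.4959038954989695
```

View pics/o14.png

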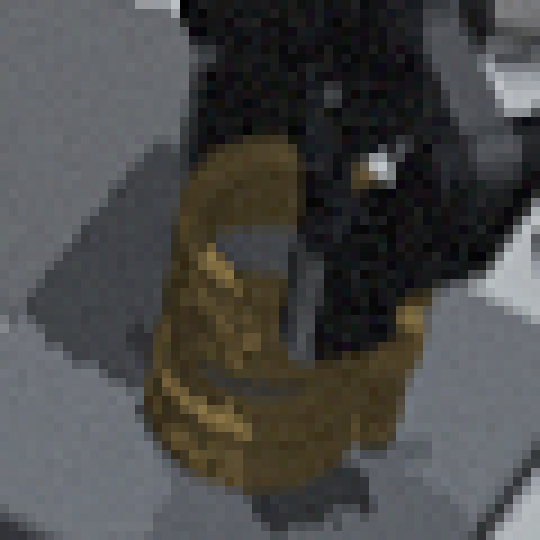

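Call:
{"fn": "send_rows", "kwargs": {
  "increments": [
    [-1, [-0.0008, -0.0006, -0.003], 0],
    [-1, [0, 0, -0.003], 0],
    [-1, [0, 0, -0.002], 0],
    [-1, [0, 0, -0.002], 0],
    [-1, [0, 0, 0], 0]
  ]
}}

```text
time_s: 32.25
tool_pos: [653.4, -148.6, 64.9]
tcp_rot: [[0.91, -0.414, -0.001], [-0.414, -0.91, 0.0], [-0.001, -0.0, -1.0]]
contact_force: [0.5, 0.7, -1.5]
gripper_width: 0.495
```

Free of contact at 64.9, below the key-top level (68.9). I continue to the seat at about 60.9.

Call:
{"fn": "send_rows", "kwargs": {
  "increments": [
    [-1, [0, 0, -0.002], 0],
    [-1, [0, 0, -0.001], 0],
    [-1, [0, 0, -0.001], 0],
    [-1, [0, 0, -0.0005], 0],
    [-1, [0, 0, 0], 0]
  ]
}}

```text
time_s: 32.75
tool_pos: [653.6, -148.8, 61.0]
tcp_rot: [[0.91, -0.414, 0.0], [-0.414, -0.91, 0.0], [-0.0, -0.0, -1.0]]
contact_force: [-0.1, -0.2, 0.1]
gripper_width: 0.501
```

Call:
{"fn": "send_rows", "kwargs": {
  "increments": [
    [-1, [0, 0, -0.0007], 0],
    [-1, [0, 0, 0], 0]
  ]
}}

```text
time_s: 32.95
tool_pos: [653.6, -148.9, 60.9]
tcp_rot: [[0.91, -0.414, 0.0], [-0.414, -0.91, 0.001], [0.0, -0.001, -1.0]]
contact_force: [-1.0, 1.4, 5.3]
gripper_width: 0.502
```

Contact of 5.3 N at 60.9 matches the expected seat. I'll release, lift straight up and back off to look.

Call:
{"fn": "send_rows", "kwargs": {
  "increments": [
    [1, [0, 0, 0], 0],
    [1, [0, 0, 0], 0],
    [1, [0, 0, 0], 0],
    [1, [0, 0, 0], 0],
    [1, [0, 0, 0.02], 0],
    [1, [0, 0, 0.04], 0],
    [1, [0, 0, 0.045], 0],
    [1, [0, 0, 0.045], 0]
  ]
}}

```text
time_s: 33.75
tool_pos: [653.2, -149.3, 213.0]
tcp_rot: [[0.91, -0.415, 0.0], [-0.415, -0.91, -0.001], [0.001, 0.001, -1.0]]
contact_force: [0.2, 0.8, 0.6]
gripper_width: 0.997
```

Call:
{"fn": "send_rows", "kwargs": {
  "increments": [
    [1, [-0.02, 0.04, 0.01], 0.06],
    [1, [-0.02, 0.04, 0.01], 0.06],
    [1, [-0.02, 0.04, 0.01], 0.06],
    [1, [-0.02, 0.045, 0], 0.06],
    [1, [-0.02, 0.045, 0], 0.06],
    [1, [-0.02, 0.045, 0], 0.06],
    [1, [-0.01, 0.045, 0], 0.06],
    [1, [0, 0.045, 0], 0.06]
  ]
}}

```text
time_s: 34.55
tool_pos: [521.6, 197.2, 241.4]
tcp_rot: [[0.835, 0.55, -0.001], [0.55, -0.835, 0.001], [0.0, -0.001, -1.0]]
contact_force: [1.1, -0.1, 0.2]
gripper_width: 1.004
```

Call:
{"fn": "send_rows", "kwargs": {
  "increments": [
    [1, [0, 0.045, 0], 0.06],
    [1, [-0.01, 0.045, 0], 0.06],
    [1, [-0.01, 0.045, 0], 0],
    [1, [-0.01, 0.045, 0], 0],
    [1, [-0.01, 0.045, 0], 0],
    [1, [0, 0, 0], 0]
  ]
}}

```text
time_s: 35.15
tool_pos: [480.7, 430.3, 240.2]
tcp_rot: [[0.666, 0.746, -0.001], [0.746, -0.666, 0.004], [0.003, -0.003, -1.0]]
contact_force: [-0.1, -0.0, -1.0]
gripper_width: 1.0
```

Run:
```python
from ov import *
print(r.get_obs()["tool_pos"])
im={n:r.get_image(n) for n in CI}
for n in CI: cv2.imwrite(f"pics/{n}15.png",im[n])
G=(0,255,0);B=(255,0,0);M=(255,0,255);t=[]
for n in CI:
    c=(653.5,-149);a=overlay(n,im[n],(*c,50),[(22.5,64,G),(22.5,36,M),(22.5,16,B)],[(keyline(c,-61,16,22.5,64),M)],h=28)
    c=(643.5,141.8);b=overlay(n,im[n],(*c,50),[(30,71,G),(30,37,M),(30,13,B)],[(keyline(c,21,23,30,71),M)],h=28)
    a0=overlay(n,im[n],(653.5,-149,50),[],h=28)
    t.append(np.hstack([cv2.resize(x,(266,266),interpolation=cv2.INTER_AREA) for x in(a,b,a0)]))
cv2.imwrite("pics/o15.png",np.vstack(t))
```

```text
[480.66161272 430.28743279 240.16235825]
```

View pics/o15.png

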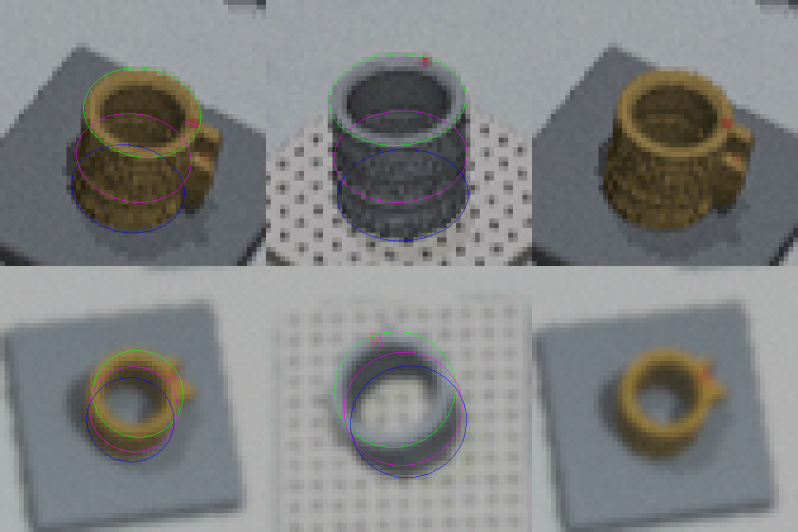

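View pics/scene15.png

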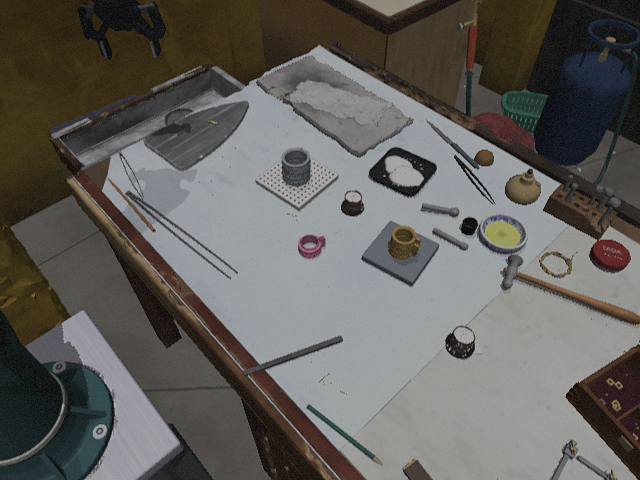

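Both stacks are seated: the rims fit z = 71 mm (alu) and 64 mm (brass), and the red lines are in line. The cups are still at pixels (353,202) and (461,342) in the scene view. Handing in.

```bash
python3 -c "
from plant import r
print(r.get_obs()['time_s']); print(r.close_job())"
```

```text
35.25
the job is handed in; nothing more can be done
None
```

Both flasks are set up and the job was handed in at about 35 s. The aluminium pair is on the honeycomb board and the brass pair is on the steel block. On each, the lower frame has its key up and the upper is turned onto the key and pressed down until it met light contact (4–5 N).

**Seating:** In the last scene picture the upper rims fit the expected heights of 71 mm (aluminium) and 64 mm (brass). The tool height at contact agreed. The brass upper's red line is in line with the key's. On the aluminium the upper hides the key, so its seat rests on the rim height, the contact height and the angle matched beforehand.

**Centring:** The aluminium flask is about 1 mm from the middle by the honeycomb's hole grid. The brass flask is about 1–2 mm from the middle of the block. The two cameras disagreed by 2–4 mm in y on where the boards lie, and the scene view agreed better with the gripped ring positions.

**Left alone:** The cups appear at the same pixels as at the start. The pink look-alike was not touched.

No check failed. The ring silhouettes looked about 1–2 px short at the bottom edge throughout, which I took for a chamfer.

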